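# Empty the filler's catch tray and sort the jars by weight

## Task

The bench filler has set a batch of jars of polishing paste down in its catch tray. Pull the tray right out, feel the weight of each jar as you lift it, and stand the full ones (about 300 g) upright in the deep grey tote and the underfilled ones (under 150 g) upright in the shallow metal rework tray. When the catch tray is empty push it fully home again, and leave the other things on the desk where they are.

Things in the scene. Friction and masses are not known exactly. Their poses are not given: they have to be found in the camera images.
- filler: bench filling machine, fixed: white housing 180 mm deep (x), 276 mm wide (y), 262 mm high with a steel tank on top, over an open bay 112 mm high that holds the catch tray. Origin: centre of its footprint on the desk; its face with the screen is the plane x = -90 mm of its frame and looks towards the robot. Do not reach under the housing.
- catch_tray (a joint): how far the catch tray is drawn out of the filler, m: 0 fully home, 0.170 fully out at its stop, straight along the filler's -x axis (towards the robot). It slides with about 2.5 N of friction and stays where it is left. It may start a little open.
- tray_handle (a point): middle of the tray's handle: a level steel bar, 10 mm thick, 110 mm long across the tray (along this point's y), 34 mm above the desk and 35 mm in front of the tray's front panel; moves with the tray.
- tray_floor (a point): centre of the catch tray's floor, on its upper face, 14 mm above the desk; moves with the tray, x along the filler's x. The floor measures 184 mm (x) by 236 mm (y); side and rear walls stand 18 mm and the front panel 30 mm above the floor. The jars stand on it.
- tote: loose grey plastic tote, the deeper of the two boxes, open at the top: 210 mm (its x) by 112 mm (its y) outside, 55 mm high, walls and floor 4 mm, a rim 4 mm wider all round. Origin: centre of its underside; it stands on the desk or on the 3 mm mouse pad. Room for three jars in a row along x. For the full jars.
- rework_tray: loose shallow pale bare-metal tray, open at the top: 210 mm (its x) by 112 mm (its y), 22 mm high, walls and floor 3 mm. Origin: centre of its underside; it stands on the desk or on the 3 mm mouse pad. Room for three jars in a row along x. For the underfilled jars.
- jar_1: opaque round screw-lid jar, white with a ribbed grey lid, one of up to six that look the same: 54 mm across over its whole height of 58 mm. Origin: centre of its underside, z up along its axis. They differ only in weight, which has to be felt by lifting: 270 to 330 g full, 75 to 125 g underfilled. Grip it from above round the upper half. May be absent.
- jar_2: opaque round screw-lid jar, white with a ribbed grey lid, one of up to six that look the same: 54 mm across over its whole height of 58 mm. Origin: centre of its underside, z up along its axis. They differ only in weight, which has to be felt by lifting: 270 to 330 g full, 75 to 125 g underfilled. Grip it from above round the upper half. May be absent.
- jar_3: opaque round screw-lid jar, white with a ribbed grey lid, one of up to six that look the same: 54 mm across over its whole height of 58 mm. Origin: centre of its underside, z up along its axis. They differ only in weight, which has to be felt by lifting: 270 to 330 g full, 75 to 125 g underfilled. Grip it from above round the upper half. May be absent.
- jar_4: opaque round screw-lid jar, white with a ribbed grey lid, one of up to six that look the same: 54 mm across over its whole height of 58 mm. Origin: centre of its underside, z up along its axis. They differ only in weight, which has to be felt by lifting: 270 to 330 g full, 75 to 125 g underfilled. Grip it from above round the upper half. May be absent.
- jar_5: opaque round screw-lid jar, white with a ribbed grey lid, one of up to six that look the same: 54 mm across over its whole height of 58 mm. Origin: centre of its underside, z up along its axis. They differ only in weight, which has to be felt by lifting: 270 to 330 g full, 75 to 125 g underfilled. Grip it from above round the upper half. May be absent.
- jar_6: opaque round screw-lid jar, white with a ribbed grey lid, one of up to six that look the same: 54 mm across over its whole height of 58 mm. Origin: centre of its underside, z up along its axis. They differ only in weight, which has to be felt by lifting: 270 to 330 g full, 75 to 125 g underfilled. Grip it from above round the upper half. May be absent.
- slide_mailer_0: flat white slide mailer, 34 x 84 x 15 mm, on the desk; leave alone
- objective_case_1: upright round case of a spare objective, 39 mm across, 82 mm tall; leave alone
- coverslip_box: small white box, 29 x 29 x 17 mm; leave alone
- tape_roll: roll of tape lying flat, 104 mm across, 25 mm high; leave alone
There are look-alikes about, which are no part of the job. What is shaped like the jar_6 but pink is not meant.

How it is judged:
By the outcome, as a careful person would: the job done as asked, in the order asked, and still so for the second after the job is handed in, with the robot touching nothing.
Of jar_1, jar_2, jar_3, jar_4, jar_5, jar_6 only 4 to 6 are there at a start; the rules pass over those that are not, and their reading is None.
At some moment in a run one of jar_1, jar_2, jar_3, jar_4, jar_5, jar_6 may be knocked a few centimetres aside while the robot is not near it.
It also fails if it takes over 210 s, if anything falls off the work surface, if the arm or the gripper's body presses on something with over 40 N, if the wrist force passes 120 N, or if a joint passes its speed limit or range.

## Robot

A 7-joint arm with a two-finger parallel gripper is mounted at the origin on a cart in front of the work surface, level with it; the furniture and walls round the work are solid. World frame = base frame: x ahead of the robot, y to its left, z up, the work surface at z = 0. Lengths are in mm, angles in rad, forces in N, time in s.
With the tool pointing down it reaches from about 400 to 875 mm from the base axis. Payload 6.5 kg.
Tool frame: the origin (TCP) lies between the finger pads; the fingertips stand 22 mm ahead of it and the grasp point (between the pads) lies 3 mm ahead of it; y points along the fingers, x is the direction in which the jaws open and shut, and the axes are right-handed (so a half turn about y gives the same grasp; the last joint's range is limited). The gripper opens to 85 mm and grips with 20 to 120 N. Pads are 22 mm wide; open, the fingers measure 114 mm over their backs; the gripper's body (76 mm by 85 mm) begins 54 mm behind the grasp point. The pads swing forward as they close: fully open they stand 13 mm farther back than shut.
Start: joints at [1.181, 0.536, -0.004, 1.538, 0.003, 1.067, -0.071], TCP at [206.808, -616.215, 253.29] pointing down, gripper open.
Joint ranges: [-2.7, 2.7], [-0.37, 2.16], [-1.27, 1.26], [0.24, 2.4], [-1.31, 4.45], [0.19, 1.91], [-2.76, 2.76]. Speed limits (rad/s): [2.39, 2.39, 3.14, 3.14, 3.14, 3.14, 3.14].

## Interface

Orientations are given as [roll, pitch, yaw] about the fixed x, y, z axes, in that order (R = Rz(yaw) Ry(pitch) Rx(roll)).
In Python, from station import status, vision, arm gives the robot as it stands.
- The arm moves only by the tool move_arm, never from a script. Its argument "rows" is a list of rows, each a list of 2 entries, a list of its own where there are three numbers: the shift along the tool's x, y, z in units of 25 mm (1.0 is 25 mm), then the turn about the tool's y in degrees. A call has 1 to 12 rows; each row is the pose to reach, as a shift and turn from the pose commanded when the call began, along the tool's axes at that moment; what a row does not reach only later rows make up. A row lasts 1/10 s, in which the tool goes at most 50 mm and 8.59 degrees, less where a joint would pass 70% of its speed; a pose out of reach is approached as far as the arm can. A call with a gripper value outside its range is refused whole. "fingers" is the gripper's target within -1 to 1 (shut at 1, half-way at 0, fully open at -1), set as the call begins (left out, the last holds). The fingers move at their own pace and stop on an object; "grip_force" is the grip in N (left out, the last holds). Time passes only in rows, so rows that repeat a pose let the fingers close. It gives the time, the measured TCP pose, the force and the opening at its end, in the units of the state.
- status.state(): the state, without advancing time (a new reading comes with each control period).
- vision.snapshot(name): name is "scene" or "side" or "wrist"; returns the picture (420x560x3 uint8, red, green, blue); there is no depth.
- vision.camera_info(name): a dict with "K" (3x3 intrinsics, pixels), "camera_from_world" (4x4, takes a point from world to camera coordinates); the wrist camera has in their place "mount" (4x4, takes a point from camera to tool coordinates, whose origin is the TCP and whose axes are the tool frame's). Camera axes: x right, y up, looking along -z (the intrinsics and any distortion apply to the point x, -y, -z); pixel columns grow to the right and rows downward; lengths in mm; the calibration is good to about 2 mm. A picture is of the moment at which its call begins: read the wrist's pose just before it. camera_info takes no time and is no camera call.
- arm.close_job(): hands the job in, once; it reports no verdict.
The state is a dict: "clock": time; "joints": joint angles; "dq": joint speeds; "joint_torque": joint torques, N m; "position": TCP position; "eef_rot": TCP orientation; "ft_force": force on the tool from outside, world axes, zero at the start; "moment": the same for the moment, N m; "grip_width": finger opening in mm.
Only numpy, scipy, OpenCV 4.12 (cv2) and the standard library are available. Lean on these libraries where they do the work, as an engineer would, in place of code of your own. Each camera call takes 0.05 s, during which the arm holds its last target.

## Working session

There is one attempt and no reset: what is moved stays moved. The work goes in short steps, Python scripts to look and compute and a tool call to move; the robot and the scene stay as the last step left them, time stands still between calls to the robot, and variables do not carry over. Pictures are saved under pics/ and viewed, and the job is handed in when it is done.

Besides the shell and the picture viewer there is one more tool, called after ">>>" by a JSON object that holds its "fn" and its "kwargs". move_arm: Moves the arm, as the interface text tells. Its arguments: {"type":"object","properties":{"rows":{"type":"array"},"fingers":{"type":"number"},"grip_force":{"type":"number"}},"required":["rows"]}

```bash
ls; mkdir -p pics; python3 - <<'E'
from station import status, vision
import cv2
print(status.state())
for n in ["scene","side","wrist"]:
    im=vision.snapshot(n); cv2.imwrite(f"pics/{n}0.png",cv2.cvtColor(im,cv2.COLOR_RGB2BGR))
    print(n,vision.camera_info(n))
E
```

```text
pics
{'clock': 0.0, 'joints': array([ 1.18078963,  0.53718563, -0.00444589,  1.53890117,  0.00260459,
        1.06729512, -0.07120782]), 'dq': array([-0.00011916, -0.0009193 , -0.0009515 ,  0.00093982, -0.00056527,
       -0.00022129,  0.00108723]), 'joint_torque': array([-9.90690205e-04, -5.83416438e+01,  1.04799293e+00, -2.59103161e+01,
        1.22996108e-02,  9.59623751e-03, -3.36112885e-05]), 'position': array([ 206.60835076, -615.64574892,  252.38944715]), 'eef_rot': array([-1.57092728,  0.00177868, -1.24691709]), 'ft_force': array([ 0.48005204, -0.41174585,  0.34060213]), 'moment': array([ 0.00247917, -0.00649446, -0.01517638]), 'grip_width': 84.78100173701316}
scene {'K': array([[432.88134284,   0.        , 277.34527374],
       [  0.        , 432.88134284, 214.57784356],
       [  0.        ,   0.        ,   1.        ]]), 'camera_from_world': array([[-2.72837057e-01, -9.61817428e-01, -2.16142448e-02,
         1.33926186e+02],
       [ 4.26554836e-01, -1.41076617e-01,  8.93391493e-01,
        -2.87440889e+02],
       [-8.62328773e-01,  2.34530645e-01,  4.48758805e-01,
      
[... 453 characters left out ...]
0676e+02],
       [-6.90104037e-01,  7.54124124e-02,  7.19770370e-01,
        -1.10876813e+03],
       [ 0.00000000e+00,  0.00000000e+00,  0.00000000e+00,
         1.00000000e+00]])}
wrist {'K': array([[304.04279264,   0.        , 276.09434113],
       [  0.        , 304.04279264, 207.66197083],
       [  0.        ,   0.        ,   1.        ]]), 'mount': array([[ 9.99999913e-01, -2.52153316e-04, -3.32727000e-04,
        -6.50136568e-01],
       [-2.55953599e-04,  2.59328516e-01, -9.65789136e-01,
        -1.20642570e+02],
       [ 3.29812532e-04,  9.65789137e-01,  2.59328429e-01,
         6.55782867e+01],
       [ 0.00000000e+00,  0.00000000e+00,  0.00000000e+00,
         1.00000000e+00]])}
```

View pics/scene0.png

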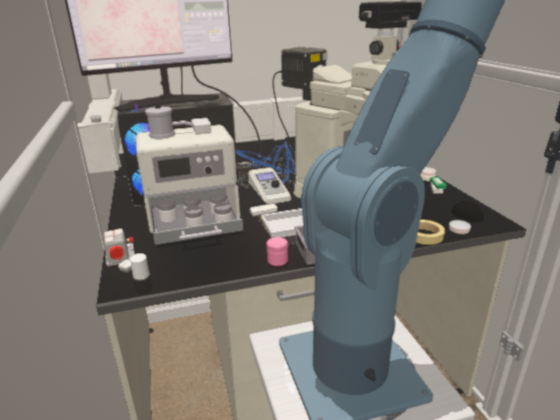

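View pics/side0.png

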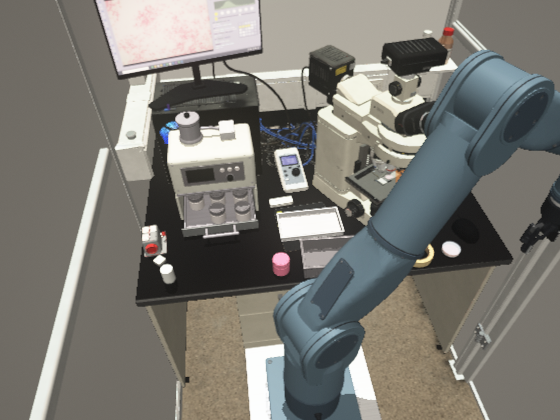

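View pics/wrist0.png

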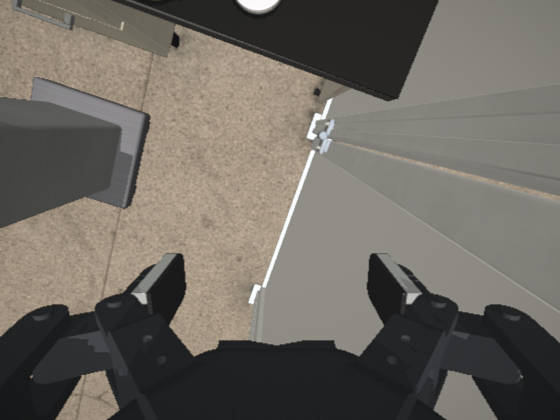

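```bash
cat > h.py <<'E'
from station import status, vision
import numpy as np, cv2
from scipy.spatial.transform import Rotation as R
def snap(n,f,crop=None,s=1):
    st=status.state(); im=vision.snapshot(n)
    b=cv2.cvtColor(im,cv2.COLOR_RGB2BGR); cv2.imwrite(f"pics/{f}_full.png",b)
    if crop:
        x0,x1,y0,y1=crop; c=cv2.resize(b[y0:y1,x0:x1],None,fx=s,fy=s,interpolation=cv2.INTER_CUBIC); cv2.imwrite(f"pics/{f}.png",c)
    return st,im
def pose(st):
    T=np.eye(4); T[:3,:3]=R.from_euler('xyz',st['eef_rot']).as_matrix(); T[:3,3]=st['position']; return T
def wfc(n,st=None):
    ci=vision.camera_info(n)
    if n=='wrist': return ci['K'],pose(st)@ci['mount']
    return ci['K'],np.linalg.inv(ci['camera_from_world'])
def px2w(n,u,v,z,st=None):
    K,T=wfc(n,st)
    d=np.array([(u-K[0,2])/K[0,0],-(v-K[1,2])/K[1,1],-1]); d=T[:3,:3]@d; o=T[:3,3]
    return o+d*(z-o[2])/d[2]
def w2px(n,p,st=None):
    K,T=wfc(n,st); c=np.linalg.inv(T)@np.append(p,1)
    return np.array([K[0,2]+K[0,0]*c[0]/-c[2],K[1,2]+K[1,1]*-c[1]/-c[2]])
def mv(st,target,yaw=None):
    """shift in tool axes (units of 25mm) to target TCP, from measured pose"""
    T=pose(st); return np.round(T[:3,:3].T@(np.array(target)-T[:3,3])/25,3)
E
python3 - <<'E'
import cv2
b=cv2.imread('pics/side0.png'); c=b[110:290,140:360]; cv2.imwrite('pics/side0c.png',cv2.resize(c,None,fx=3.6,fy=3.3,interpolation=cv2.INTER_CUBIC))
b=cv2.imread('pics/scene0.png'); c=b[120:290,100:320]; cv2.imwrite('pics/scene0c.png',cv2.resize(c,None,fx=3.6,fy=3.5,interpolation=cv2.INTER_CUBIC))
E
```

```text
(no output)
```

View pics/side0c.png

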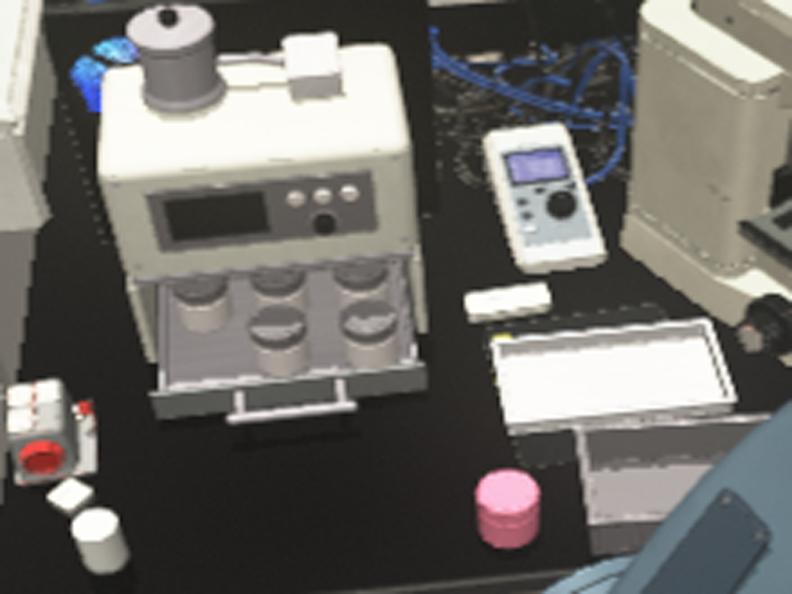

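View pics/scene0c.png

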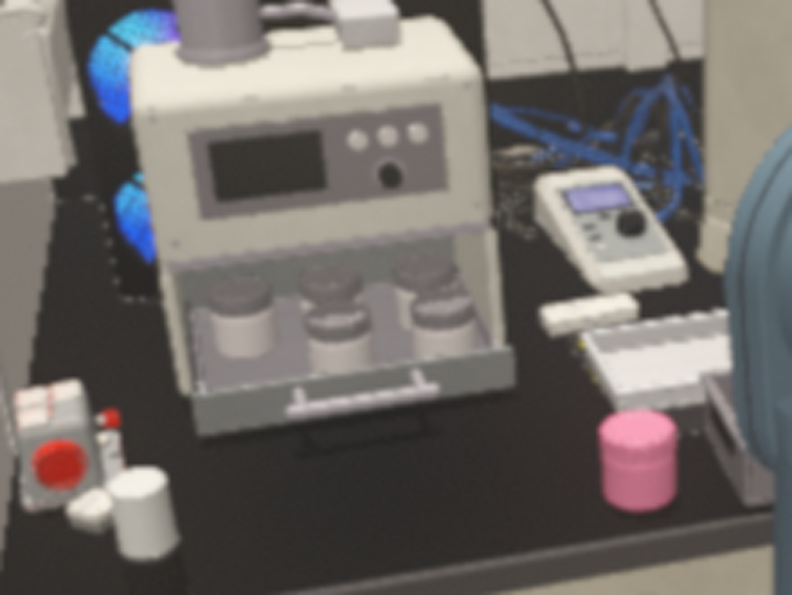

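```bash
python3 - <<'E'
from h import *
sc=lambda u,v:(140+u/3.6,110+v/3.3)
ss=lambda u,v:(100+u/3.6,120+v/3.5)
def s(n,f,u,v,z): p=px2w('side',*sc(u,v),z); print('side',n,p.round(0))
def c(n,u,v,z): p=px2w('scene',*ss(u,v),z); print('scene',n,p.round(0))
s('handle L',0,230,419,37);s('handle R',0,356,406,37)
c('handle L',290,409,37);c('handle R',437,389,37)
s('panelL',0,152,396,44);s('panelR',0,427,368,44)
c('panelL',194,396,44);c('panelR',513,350,44)
for n,u,v in [('A',200,290),('B',278,282),('C',362,270),('D',277,324),('E',370,320)]: s('jar'+n,0,u,v,72)
for n,u,v in [('A',240,292),('B',330,284),('C',424,268),('D',337,322),('E',444,310)]: c('jar'+n,u,v,72)
for n,u,v,z in [('rwTL',492,341,25),('rwTR',712,320,25),('rwBR',737,402,25),('rwBL',508,424,25),('toteTL',577,428,58),('toteBL',590,522,58),('toteTR?',770,418,58),('pink',508,490,58),('case',98,524,82),('mailerBL',470,318,0),('mailerR',552,300,0)]: s(n,0,u,v,z)
for n,u,v,z in [('fillbotL',150,362,0),('fillbotR',428,335,0)]: s(n,0,u,v,z)
for p in [(0,0,0),(400,0,0),(500,300,0),(600,0,0)]: print(p,w2px('side',p),w2px('scene',p))
E
```

```text
side handle L [538. 263.  37.]
side handle R [539. 148.  37.]
scene handle L [539. 263.  37.]
scene handle R [537. 150.  37.]
side panelL [573. 333.  44.]
side panelR [575.  79.  44.]
scene panelL [571. 333.  44.]
scene panelR [572.  82.  44.]
side jarA [691. 286.  72.]
side jarB [693. 211.  72.]
side jarC [700. 129.  72.]
side jarD [630. 214.  72.]
side jarE [624. 127.  72.]
scene jarA [697. 288.  72.]
scene jarB [690. 214.  72.]
scene jarC [698. 132.  72.]
scene jarD [612. 216.  72.]
scene jarE [607. 130.  72.]
side rwTL [623.  12.  25.]
side rwTR [ 624. -205.   25.]
side rwBR [ 506. -203.   25.]
side rwBL [506.  11.  25.]
side toteTL [465. -45.  58.]
side toteBL [352. -39.  58.]
side toteTR? [ 453. -217.   58.]
side pink [398.  25.  58.]
side case [388. 365.  82.]
side mailerBL [685.  27.   0.]
side mailerR [701. -58.   0.]
side fillbotL [663. 346.   0.]
side fillbotR [665.  72.   0.]
(0, 0, 0) [310.97138414 394.42252982] [349.05818542 368.49264999]
(400, 0, 0) [289.01210481 268.48652155] [286.65008618 258.42288833]
(500, 300, 0) [194.18110864 254.23122037] [169.59465227 257.70453664]
(600, 0, 0) [281.01786374 222.63971599] [267.62334871 224.86524944]
```

```bash
python3 - <<'E'
from h import *
for u,v,z in [(420,120,300),(435,130,250),(420,150,250),(400,155,200),(380,205,80),(405,190,100),(350,205,60),(450,250,10),(410,255,25),(465,230,10),(430,265,25)]:
    print(u,v,z,px2w('side',u,v,z).round(0))
import cv2
b=cv2.imread('pics/side0.png'); c=b[20:280,300:500]; cv2.imwrite('pics/side0d.png',cv2.resize(c,None,fx=2.3,fy=2.3,interpolation=cv2.INTER_CUBIC))
E
```

```text
420 120 300 [ 712. -475.  300.]
435 130 250 [ 718. -540.  250.]
420 150 250 [ 621. -453.  250.]
400 155 200 [ 665. -411.  200.]
380 205 80 [ 560. -331.   80.]
405 190 100 [ 599. -426.  100.]
350 205 60 [ 593. -238.   60.]
450 250 10 [ 394. -526.   10.]
410 255 25 [ 381. -385.   25.]
465 230 10 [ 470. -609.   10.]
430 265 25 [ 335. -433.   25.]
```

View pics/side0d.png

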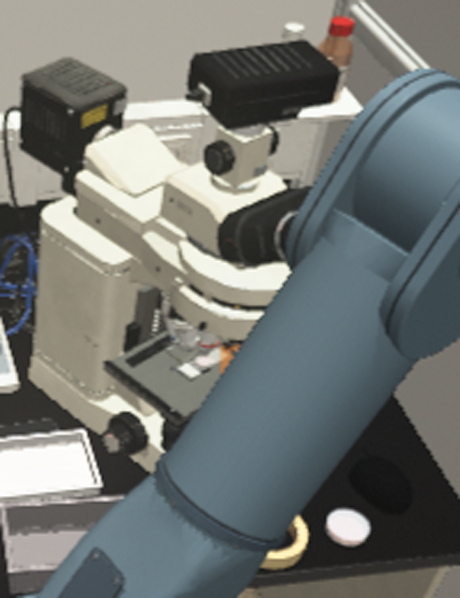

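>>> {"fn": "move_arm", "kwargs": {"rows": [[[-1.7,0,0],0],[[-3.4,0,0],0],[[-5.1,0,0],0],[[-6.8,0,0],0],[[-6.9,0,1.84],-4],[[-7.15,0,3.66],-8]]}}

```text
clock: 0.75
position: [236.1, -416.9, 253.5]
eef_rot: [-1.571, -0.0, -1.108]
ft_force: [1.2, -0.6, 0.6]
grip_width: 85.4
```

```bash
cat >> h.py <<'E'
def rows(wps,st=None,yaw0=None,p0=None):
    """wps: list of (x,y,z,yawdeg) -> rows in tool axes"""
    st=st or status.state(); p0=st['position'] if p0 is None else np.array(p0); y0=st['eef_rot'][2] if yaw0 is None else yaw0
    Rm=R.from_euler('xyz',[-np.pi/2,0,y0]).as_matrix()
    return [[list((Rm.T@(np.array(w[:3])-p0)/25).round(2)), round(float(np.degrees(y0)-w[3]),1)] for w in wps]
E
python3 - <<'E'
from h import *
w=[]
for k in range(1,13):
    a=np.radians(-60.5+5.8*k); w.append((480*np.cos(a),480*np.sin(a),253,-63.5+4*k))
for r in rows(w): print(r)
E
```

```text
[[np.float64(-0.16), np.float64(0.02), np.float64(1.93)], -4.0]
[[np.float64(-0.56), np.float64(0.02), np.float64(3.83)], -8.0]
[[np.float64(-1.14), np.float64(0.02), np.float64(5.68)], -12.0]
[[np.float64(-1.91), np.float64(0.02), np.float64(7.47)], -16.0]
[[np.float64(-2.85), np.float64(0.02), np.float64(9.16)], -20.0]
[[np.float64(-3.97), np.float64(0.02), np.float64(10.76)], -24.0]
[[np.float64(-5.23), np.float64(0.02), np.float64(12.23)], -28.0]
[[np.float64(-6.64), np.float64(0.02), np.float64(13.57)], -32.0]
[[np.float64(-8.18), np.float64(0.02), np.float64(14.76)], -36.0]
[[np.float64(-9.83), np.float64(0.02), np.float64(15.78)], -40.0]
[[np.float64(-11.57), np.float64(0.02), np.float64(16.64)], -44.0]
[[np.float64(-13.4), np.float64(0.02), np.float64(17.31)], -48.0]
```

>>> {"fn": "move_arm", "kwargs": {"rows": [[[-0.16,0,1.93],-4],[[-0.56,0,3.83],-8],[[-1.14,0,5.68],-12],[[-1.9,0,7.47],-16],[[-2.85,0,9.16],-20],[[-3.97,0,10.76],-24],[[-5.23,0,12.23],-28],[[-6.64,0,13.57],-32],[[-8.18,0,14.76],-36],[[-9.83,0,15.78],-40],[[-11.57,0,16.64],-44],[[-13.4,0,17.31],-48]]}}

```text
clock: 1.95
position: [474.1, 77.4, 253.3]
eef_rot: [-1.57, -0.001, -0.267]
ft_force: [1.5, 0.6, -0.4]
grip_width: 85.4
```

```bash
python3 - <<'E'
from h import *
st,_=snap('side','side1',(140,400,110,300),3)
snap('wrist','wrist1',(0,560,0,420),1.4)
print(st['position'],st['eef_rot'])
for r in rows([(480,120,253,-10),(470,165,240,-5),(500,206,220,0)],st): print(r)
E
```

```text
[474.13391182  77.40807812 253.32554326] [-1.57039932e+00 -5.03046580e-04 -2.67036165e-01]
[[np.float64(-0.22), np.float64(0.01), np.float64(1.71)], -5.3]
[[np.float64(-1.08), np.float64(0.53), np.float64(3.34)], -10.3]
[[np.float64(-0.36), np.float64(1.33), np.float64(5.23)], -15.3]
```

View pics/side1.png

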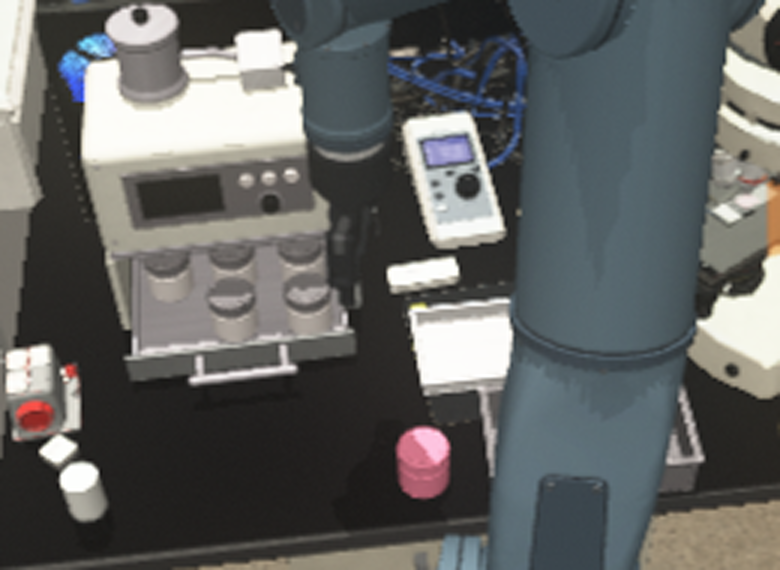

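View pics/wrist1.png

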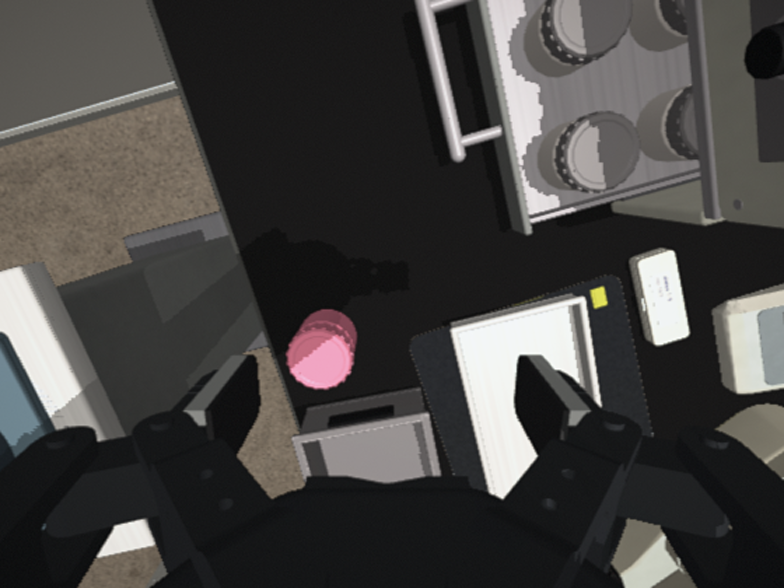

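```bash
python3 - <<'E'
from h import *
st={'position':[474.13391182,77.40807812,253.32554326],'eef_rot':[-1.57039932e+00,-5.03046580e-04,-2.67036165e-01]}
for n,u,v,z in [('handleR',458,155,34),('handle mid',440,75,34),('panelR',527,232,44),('jarE top',610,150,72),('jarD top',590,20,72),('rw nearL',452,326,25),('rw farL',580,297,25),('toteL near',294,437,58),('toteL far',430,413,58),('pink top',320,360,58)]:
    print(n,px2w('wrist',u/1.4,v/1.4,z,st).round(1))
E
```

```text
handleR [548.2 142.   34. ]
handle mid [547.8 199.7  34. ]
panelR [585.4  72.4  44. ]
jarE top [641.5 118.   72. ]
jarD top [639.6 199.   72. ]
rw nearL [513.3   5.2  25. ]
rw farL [624.5   1.9  25. ]
toteL near [359.7 -43.7  58. ]
toteL far [476.2 -52.   58. ]
pink top [402.3  17.8  58. ]
```

>>> {"fn": "move_arm", "kwargs": {"rows": [[[-0.2,0,1.7],-5],[[-1.0,0.5,3.3],-10],[[-0.4,1.3,5.2],-15.3],[[-0.4,1.3,5.2],-15.3],[[-0.4,1.3,5.2],-15.3]], "fingers": 0.4}}

```text
clock: 2.55
position: [498.7, 203.8, 219.7]
eef_rot: [-1.571, 0.002, -0.002]
ft_force: [-0.5, -0.7, 0.1]
grip_width: 25.5
```

```bash
python3 - <<'E'
from h import *
st,_=snap('wrist','wrist2',(0,560,0,420),1.4)
print(st['position'],st['eef_rot'],st['grip_width'],st['ft_force'])
E
```

```text
[498.70349321 203.7526311  219.69675159] [-1.57093835  0.00228605 -0.00201075] 25.512430799785676 [-0.49339674 -0.68731452  0.10168419]
```

View pics/wrist2.png

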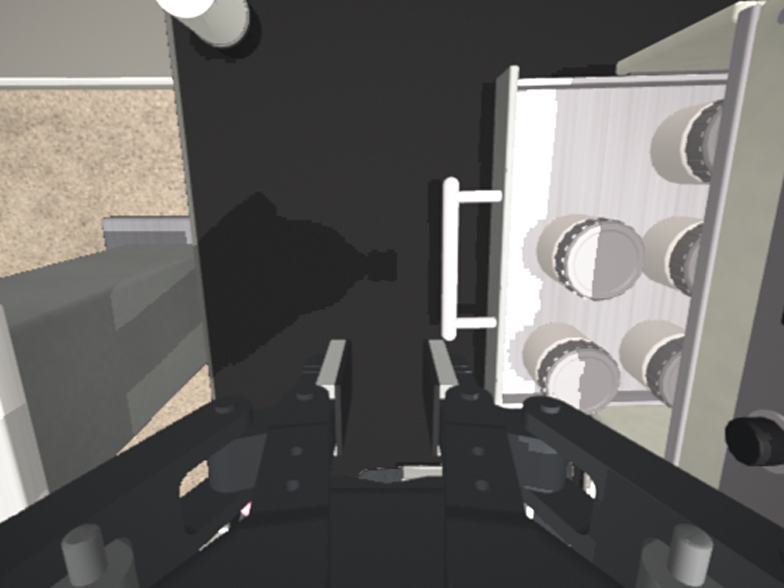

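```bash
python3 - <<'E'
from h import *
st={'position':[498.7,203.75,219.7],'eef_rot':[-1.571,.0023,-.002]}
for n,u,v,z in [('handleL',452,182,34),('handleR',450,337,34),('panelL',514,68,44),('panelR',502,395,44),('jarE',578,376,72),('jarD',605,258,72),('case',205,0,82)]:
    print(n,px2w('wrist',u/1.4,v/1.4,z,st).round(1))
E
```

```text
handleL [544.  265.9  34. ]
handleR [546.9 150.6  34. ]
panelL [579.  335.8  44. ]
panelR [587.2 106.7  44. ]
jarE [630.2 136.7  72. ]
jarD [637.9 219.2  72. ]
case [402.1 360.5  82. ]
```

>>> {"fn": "move_arm", "kwargs": {"rows": [[[0.9,1.5,0.1],-1],[[1.77,3,0.13],-1],[[1.77,4.6,0.13],-1],[[1.77,4.6,0.13],-1]]}}

```text
clock: 3.0
position: [540.5, 202.5, 101.8]
eef_rot: [-1.576, 0.008, 0.012]
ft_force: [-0.9, 0.4, -0.0]
grip_width: 25.6
```

```bash
python3 - <<'E'
from h import *
st,_=snap('wrist','wrist3',(150,450,130,420),2)
print(st['position'],st['eef_rot'],st['grip_width'],st['ft_force'])
E
```

```text
[540.5122087  202.52757383 101.75624749] [-1.57552477  0.00786918  0.01183345] 25.57514528880061 [-0.93449771  0.42401734 -0.03886502]
```

View pics/wrist3.png

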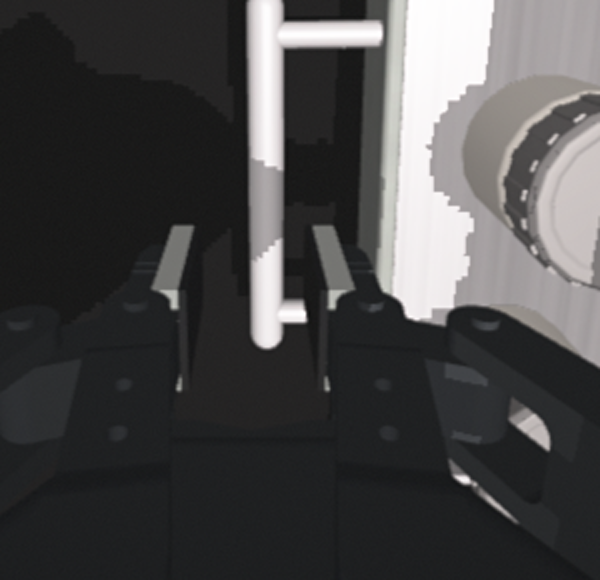

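>>> {"fn": "move_arm", "kwargs": {"rows": [[[0.14,1,0.16],0],[[0.14,2,0.16],0],[[0.14,2.5,0.16],0],[[0.14,2.5,0.16],0]]}}

```text
clock: 3.45
position: [546.5, 210.0, 43.9]
eef_rot: [-1.571, 0.0, 0.014]
ft_force: [-0.1, -0.4, 0.5]
grip_width: 25.7
```

>>> {"fn": "move_arm", "kwargs": {"rows": [[[-0.1,0.2,-0.12],0],[[-0.1,0.2,-0.12],0],[[-0.1,0.2,-0.12],0]]}}

```text
clock: 3.75
position: [544.7, 207.5, 39.2]
eef_rot: [-1.571, -0.001, 0.015]
ft_force: [-0.3, 0.6, -0.4]
grip_width: 25.6
```

>>> {"fn": "move_arm", "kwargs": {"rows": [[[0,0,0],0],[[0,0,0],0],[[0,0,0],0],[[0,0,0],0],[[0,0,0],0]], "fingers": 1, "grip_force": 60}}

```text
clock: 4.25
position: [544.6, 207.8, 39.1]
eef_rot: [-1.571, -0.001, 0.015]
ft_force: [-1.7, -1.1, 6.4]
grip_width: 9.0
```

>>> {"fn": "move_arm", "kwargs": {"rows": [[[-0.1,0,0],0],[[-0.4,0,0],0],[[-0.7,0,0],0],[[-1.0,0,0],0],[[-1.3,0,0],0],[[-1.6,0,0],0],[[-1.9,0,0],0],[[-2.2,0,0],0],[[-2.5,0,0],0],[[-2.8,0,0],0],[[-3.0,0,0],0],[[-3.0,0,0],0]]}}

```text
clock: 5.45
position: [468.4, 206.0, 39.0]
eef_rot: [-1.572, 0.0, 0.015]
ft_force: [-1.7, -2.7, 12.6]
grip_width: 8.7
```

>>> {"fn": "move_arm", "kwargs": {"rows": [[[-0.15,0,0],0],[[-0.3,0,0],0],[[-0.45,0,0],0],[[-0.6,0,0],0],[[-0.75,0,0],0],[[-0.75,0,0],0]]}}

```text
clock: 6.05
position: [450.2, 205.6, 39.0]
eef_rot: [-1.572, -0.0, 0.015]
ft_force: [0.1, -1.9, 11.4]
grip_width: 8.6
```

>>> {"fn": "move_arm", "kwargs": {"rows": [[[-0.15,0,0],0],[[-0.3,0,0],0],[[-0.45,0,0],0],[[-0.45,0,0],0]]}}

```text
clock: 6.45
position: [439.0, 205.4, 39.0]
eef_rot: [-1.572, -0.0, 0.015]
ft_force: [-0.4, -3.5, 11.3]
grip_width: 9.1
```

>>> {"fn": "move_arm", "kwargs": {"rows": [[[-0.15,0,0],0],[[-0.3,0,0],0],[[-0.45,0,0],0],[[-0.6,0,0],0],[[-0.6,0,0],0]]}}

```text
clock: 6.95
position: [423.9, 205.1, 39.0]
eef_rot: [-1.572, -0.0, 0.015]
ft_force: [-0.5, -4.1, 11.4]
grip_width: 8.9
```

```bash
python3 - <<'E'
from h import *
st,_=snap('side','side2',(140,400,110,300),3)
print(st['position'],st['ft_force'])
E
```

```text
[423.94910073 205.05746848  38.98677812] [-0.45848582 -4.12130422 11.39065021]
```

View pics/side2.png

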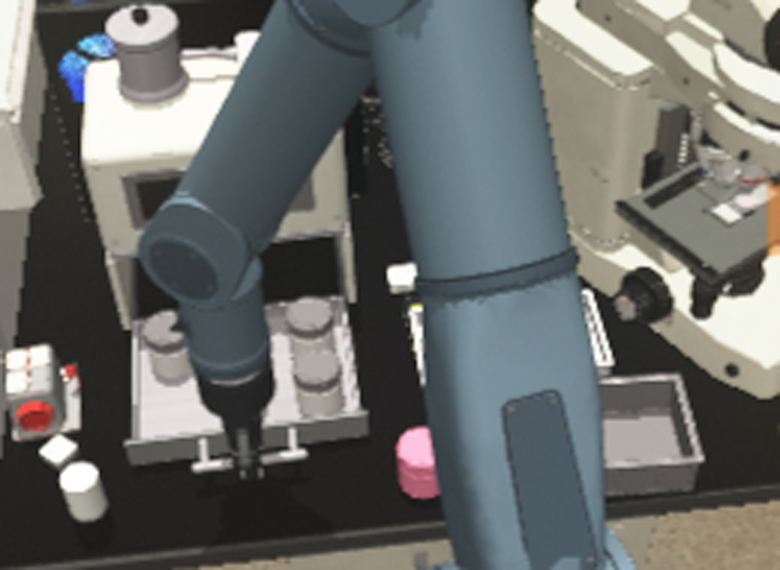

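>>> {"fn": "move_arm", "kwargs": {"rows": [[[-0.15,0,0],0],[[-0.3,0,0],0],[[-0.45,0,0],0],[[-0.6,0,0],0],[[-0.6,0,0],0]]}}

```text
clock: 7.5
position: [408.9, 204.7, 39.0]
eef_rot: [-1.573, -0.0, 0.015]
ft_force: [0.1, -3.3, 12.7]
grip_width: 8.7
```

>>> {"fn": "move_arm", "kwargs": {"rows": [[[-0.15,0,0],0],[[-0.3,0,0],0],[[-0.45,0,0],0],[[-0.6,0,0],0],[[-0.6,0,0],0]]}}

```text
clock: 8.0
position: [393.9, 204.3, 39.0]
eef_rot: [-1.573, -0.0, 0.015]
ft_force: [-0.1, -3.2, 14.4]
grip_width: 8.7
```

```bash
python3 - <<'E'
from h import *
st,_=snap('wrist','wrist4',(0,560,0,420),1.4)
print(st['position'],st['ft_force'],st['joints'])
snap('side','side3',(140,400,110,300),3)
E
```

```text
[393.85421511 204.34286508  38.95442058] [-0.0917395  -3.24940619 14.35151651] [-0.2304149   0.62759641 -0.42501175  2.16237072  0.57775326  0.46308951
 -1.09516868]
```

View pics/wrist4.png

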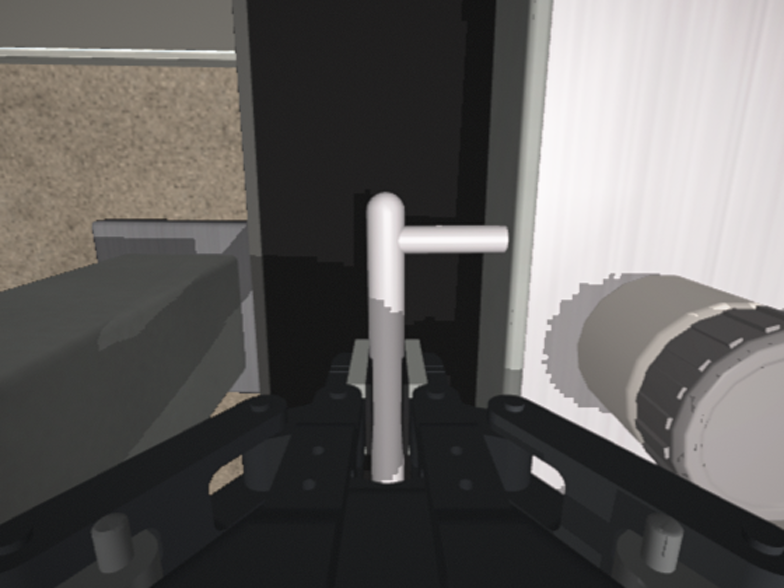

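View pics/side3.png

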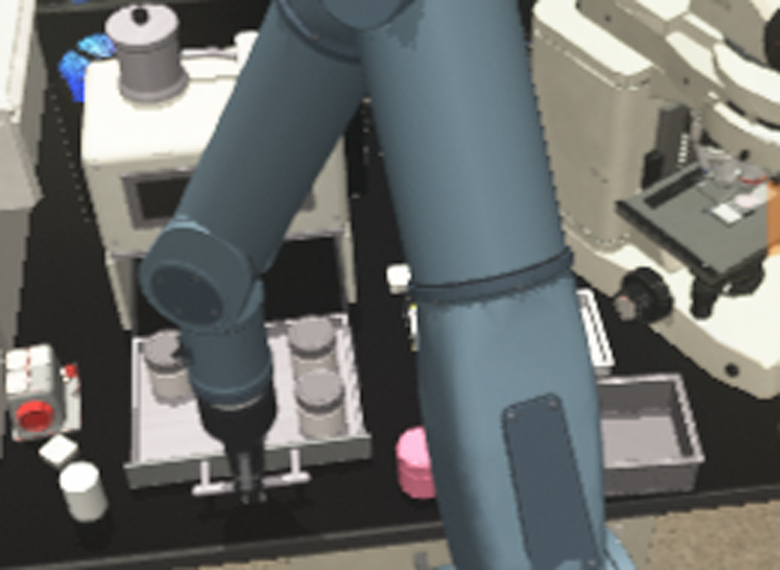

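>>> {"fn": "move_arm", "kwargs": {"rows": [[[-0.12,0,0],0],[[-0.24,0,0],0],[[-0.36,0,0],0],[[-0.48,0,0],0],[[-0.48,0,0],0]]}}

```text
clock: 8.6
position: [388.2, 204.3, 39.1]
eef_rot: [-1.57, -0.009, 0.011]
ft_force: [19.2, -5.2, -7.8]
grip_width: 9.0
```

>>> {"fn": "move_arm", "kwargs": {"rows": [[[0.2,0,0],0],[[0.2,0,0],0]]}}

```text
clock: 8.8
position: [388.4, 204.2, 39.0]
eef_rot: [-1.572, -0.002, 0.013]
ft_force: [5.1, -4.8, 10.9]
grip_width: 8.6
```

>>> {"fn": "move_arm", "kwargs": {"rows": [[[0,0,0],0],[[0,0,0],0],[[0,0,0],0],[[0,-1,0],0],[[0,-3,0],0],[[0,-5,0],0],[[0,-7,0],0],[[0,-8,0],0],[[0,-8,0],0]], "fingers": 0.4}}

```text
clock: 9.7
position: [388.7, 206.4, 241.4]
eef_rot: [-1.569, -0.006, 0.015]
ft_force: [0.5, 0.0, -0.6]
grip_width: 25.5
```

```bash
python3 - <<'E'
from h import *
st,_=snap('wrist','wrist5',(0,560,0,420),1.4)
print(st['position'],st['eef_rot'],st['ft_force'])
for r in rows([(420,150,300,0),(470,110,330,0)],st): print(r)
E
```

```text
[388.65054846 206.44037548 241.38962331] [-1.56874453 -0.00595103  0.01489121] [ 0.46671868  0.0337266  -0.5733391 ]
[[np.float64(1.22), np.float64(-2.34), np.float64(-2.28)], 0.9]
[[np.float64(3.2), np.float64(-3.54), np.float64(-3.91)], 0.9]
```

View pics/wrist5.png

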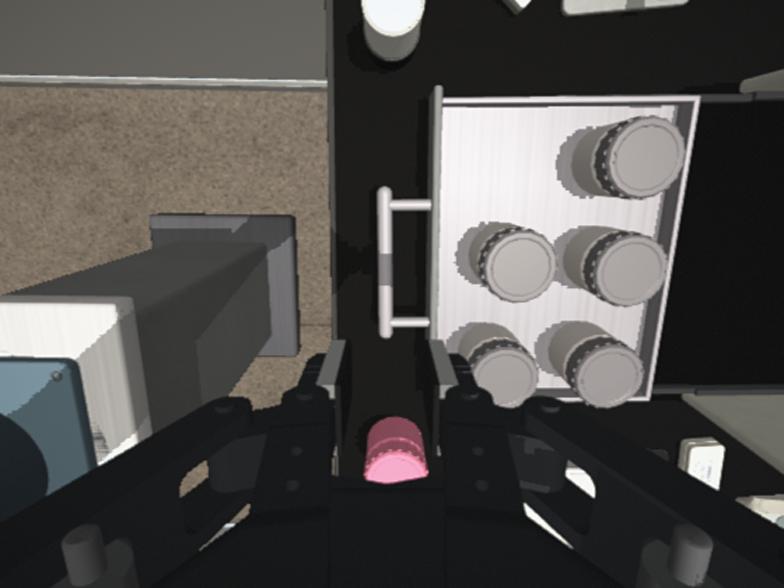

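```bash
python3 - <<'E'
from h import *
st={'position':[388.65,206.44,241.39],'eef_rot':[-1.5687,-.006,.0149]}
P={}
for n,u,v,z in [('A',646,157,72),('B',626,267,72),('C',605,371,72),('D',518,264,72),('E',506,372,72),('handleL',385,190,34),('handleR',387,335,34),('panL',438,88,44),('pink',396,468,58),('rearL',699,98,32),('rearR',651,400,32)]:
    p=px2w('wrist',u/1.4,v/1.4,z,st); P[n]=p; print(n,p.round(1))
E
```

```text
A [558.  287.7  72. ]
B [556.6 214.4  72. ]
C [553.7 135.2  72. ]
D [480.9 215.4  72. ]
E [479.7 133.5  72. ]
handleL [387.9 263.1  34. ]
handleR [391.2 147.2  34. ]
panL [423.2 332.1  44. ]
pink [400.1  38.6  58. ]
rearL [612.8 330.8  32. ]
rearR [620.7  89.5  32. ]
```

```bash
python3 - <<'E'
from h import *
s1={'position':[474.13391182,77.40807812,253.32554326],'eef_rot':[-1.57039932e+00,-5.03046580e-04,-2.67036165e-01]}
s2={'position':[498.7,203.75,219.7],'eef_rot':[-1.571,.0023,-.002]}
for n,s,u,v in [('w1 R',s1,716,216),('w1 top',s1,690,5),('w2 L',s2,742,5),('w2 mid',s2,710,200),('w2 R',s2,672,450)]:
    for z in (100,112): print(n,z,px2w('wrist',u/1.4,v/1.4,z,s).round(1))
for u,v in [(108,250),(420,240)]: print(px2w('side',140+u/3.6,110+ (v+20)/3.3,112).round(1))
for u,v in [(170,262),(495,225)]: print(px2w('scene',100+u/3.6,120+v/3.5,112).round(1))
E
```

```text
w1 R 100 [687.6  62.4 100. ]
w1 R 112 [679.   65.8 112. ]
w1 top 100 [681.7 186.2 100. ]
w1 top 112 [673.3 184.3 112. ]
w2 L 100 [674.4 351.4 100. ]
w2 L 112 [665.6 347.3 112. ]
w2 mid 100 [677.1 256.9 100. ]
w2 mid 112 [668.2 257.6 112. ]
w2 R 100 [683.6  97.9 100. ]
w2 R 112 [674.4 106.5 112. ]
[690.7 365.8 112. ]
[663.8  73.5 112. ]
[687.2 339.1 112. ]
[680.6  70.8 112. ]
```

```bash
python3 - <<'E'
from h import *
st=status.state()
print(st['position'],st['ft_force'])
for r in rows([(480,133.5,130,-45)],st): print(r)
E
```

```text
[387.67645979 205.56075362 239.3538112 ] [ 0.04994792  0.2272697  -0.52581843]
[[np.float64(3.65), np.float64(4.37), np.float64(-2.94)], 45.8]
```

>>> {"fn": "move_arm", "kwargs": {"rows": [[[1.2,0.5,-1],8],[[2.4,1.5,-2],16],[[3.65,2.8,-2.94],24],[[3.65,4.4,-2.94],32],[[3.65,4.4,-2.94],40],[[3.65,4.4,-2.94],45.8],[[3.65,4.4,-2.94],45.8],[[3.65,4.4,-2.94],45.8]], "fingers": -0.9, "grip_force": 35}}

```text
clock: 10.55
position: [478.6, 133.1, 127.2]
eef_rot: [-1.573, 0.001, -0.781]
ft_force: [0.6, 0.0, 0.5]
grip_width: 81.0
```

```bash
python3 - <<'E'
from h import *
st,_=snap('wrist','wrist6',(0,560,0,420),1.4)
print(st['position'],st['eef_rot'],st['ft_force'],st['grip_width'])
for r in rows([(480,133.5,58,-45)],st): print(r)
print(w2px('wrist',[480,133.5,72],st)*1.4)
E
```

```text
[478.58212077 133.14390269 127.23171482] [-1.57276377e+00  9.34520227e-04 -7.80872305e-01] [0.56319803 0.03111106 0.52749973] 80.97706428830742
[[np.float64(0.03), np.float64(2.77), np.float64(0.05)], 0.3]
[389.52489823 328.75128425]
```

View pics/wrist6.png

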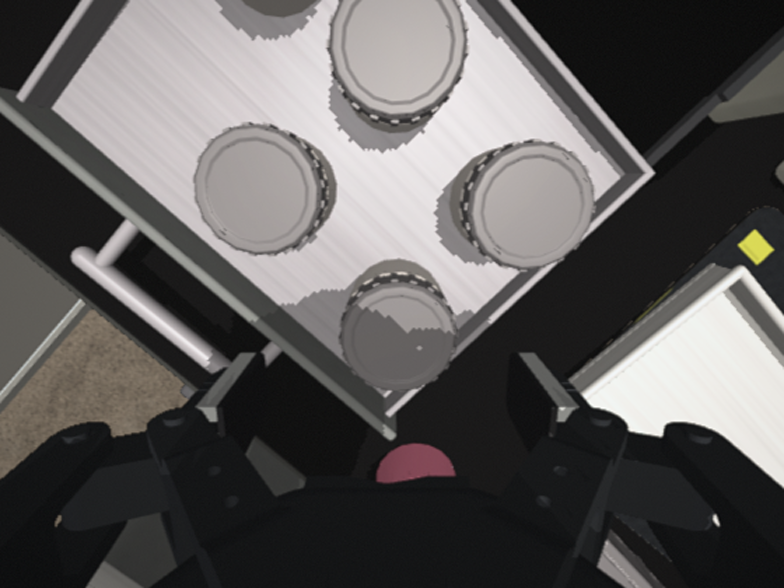

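```bash
python3 - <<'E'
from h import *
st=dict(position=[478.58,133.14,127.23],eef_rot=[-1.57276,.00093,-.78087])
for n,u,v in [('E',399,340),('D',257,188),('C',530,205),('B',398,45)]:
    print(n,px2w('wrist',u/1.4,v/1.4,72,st).round(1))
print(rows([(482,127,58,-45)],st))
E
```

```text
E [479.3 126.8  72. ]
D [484.3 213.7  72. ]
C [557.9 131.3  72. ]
B [560.5 210.6  72. ]
[[[np.float64(0.27), np.float64(2.77), np.float64(-0.08)], 0.3]]
```

>>> {"fn": "move_arm", "kwargs": {"rows": [[[0.16,0.7,-0.08],0],[[0.16,1.5,-0.08],0],[[0.16,2.2,-0.08],0],[[0.16,2.75,-0.08],0],[[0.16,2.75,-0.08],0],[[0.16,2.75,-0.08],0]]}}

```text
clock: 11.2
position: [481.0, 129.0, 59.7]
eef_rot: [-1.571, 0.0, -0.784]
ft_force: [-1.2, 0.7, -0.1]
grip_width: 81.1
```

```bash
python3 - <<'E'
from h import *
st,_=snap('wrist','wrist7',(0,560,0,420),1.4)
print(st['position'],st['eef_rot'],st['ft_force'],st['grip_width'])
E
```

```text
[481.01027678 129.02576088  59.66235481] [-1.57087471e+00  1.99980231e-04 -7.83740855e-01] [-1.23143441  0.65652653 -0.08351691] 81.08504929138287
```

View pics/wrist7.png

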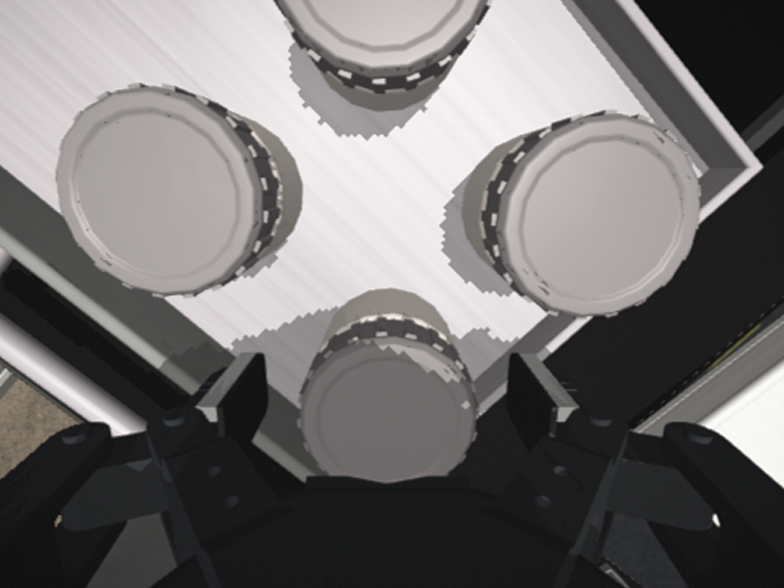

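>>> {"fn": "move_arm", "kwargs": {"rows": [[[0,0,0],0],[[0,0,0],0],[[0,0,0],0],[[0,0,0],0],[[0,0,0],0],[[0,0,0],0]], "fingers": 0.9}}

```text
clock: 11.85
position: [481.6, 129.0, 60.4]
eef_rot: [-1.57, -0.001, -0.784]
ft_force: [-0.3, -0.4, 5.2]
grip_width: 53.1
```

>>> {"fn": "move_arm", "kwargs": {"rows": [[[0,-0.3,0],0],[[0,-1,0],0],[[0,-2,0],0],[[0,-3,0],0],[[0,-4,0],0],[[0,-4,0],0],[[0,-4,0],0],[[0,-4,0],0]]}}

```text
clock: 12.65
position: [480.3, 128.5, 158.8]
eef_rot: [-1.572, 0.001, -0.784]
ft_force: [-0.9, -0.3, -1.6]
grip_width: 52.9
```

```bash
python3 - <<'E'
from h import *
for i in range(3):
    st=status.state(); print(st['position'],st['eef_rot'],st['ft_force'],st['grip_width'],st['moment'])
    snap('side','side4',(140,400,110,300),3)
E
```

```text
[480.28325613 128.53417906 158.78760153] [-1.57225343e+00  6.81064837e-04 -7.84468107e-01] [-0.87326576 -0.28770058 -1.6357256 ] 52.89868874569996 [ 0.04285031 -0.04168582  0.02672318]
[480.19699102 128.58788235 158.60443006] [-1.57255204e+00  9.56607083e-04 -7.84369386e-01] [ 0.64170135  0.20475507 -0.78749775] 53.50263429100999 [ 0.00811934 -0.00812383  0.00094117]
[480.23767775 128.65323747 158.56092346] [-1.57257507e+00  1.06493717e-03 -7.84293168e-01] [-0.18069834  0.84359037 -0.65424446] 53.32054404574371 [-0.013854   -0.00925987 -0.01217634]
```

View pics/side4.png

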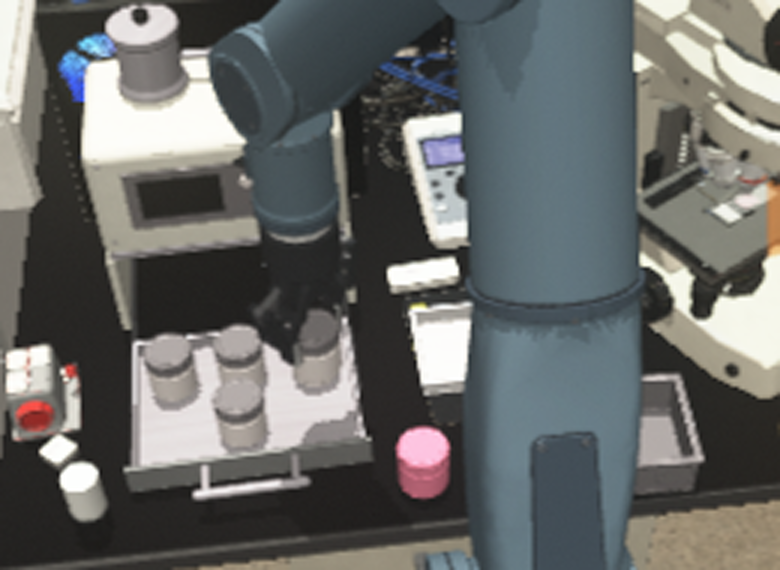

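```bash
python3 - <<'E'
from h import *
st=status.state()
for r in rows([(500,80,160,-30),(530,20,160,-15),(560,-35,160,0)],st): print(r)
E
```

```text
[[np.float64(1.93), np.float64(-0.05), np.float64(-0.82)], -14.9]
[[np.float64(4.48), np.float64(-0.05), np.float64(-1.68)], -29.9]
[[np.float64(6.88), np.float64(-0.05), np.float64(-2.39)], -44.9]
```

>>> {"fn": "move_arm", "kwargs": {"rows": [[[0.8,0,-0.3],-6],[[2,0,-0.8],-14],[[3.4,0,-1.3],-22],[[4.8,0,-1.8],-30],[[6,0,-2.2],-38],[[6.88,0,-2.39],-45],[[6.88,0,-2.39],-45],[[6.88,0,-2.39],-45],[[6.88,0,-2.39],-45]]}}

```text
clock: 13.7
position: [559.9, -33.6, 159.1]
eef_rot: [-1.57, 0.001, 0.001]
ft_force: [-0.1, 0.4, -0.9]
grip_width: 53.1
```

```bash
cat >> h.py <<'E'
def force(n=8):
    F=[];
    for i in range(n):
        F.append(status.state()['ft_force']); vision.snapshot('side')
    F=np.array(F); return F.mean(0).round(2),F.std(0).round(2)
E
python3 - <<'E'
from h import *
print(force())
st,_=snap('wrist','wrist8',(0,560,0,420),1.4)
print(st['position'],st['eef_rot'],st['ft_force'],st['grip_width'])
snap('side','side5',(140,480,110,300),2.3)
E
```

```text
(array([ 0.17, -0.06, -0.7 ]), array([0.46, 0.52, 0.35]))
[560.46248414 -34.64943743 159.58337336] [-1.57092184e+00  4.46375651e-06  1.36057903e-03] [ 0.61014705  0.79166253 -1.82767884] 53.42375379193437
```

View pics/wrist8.png

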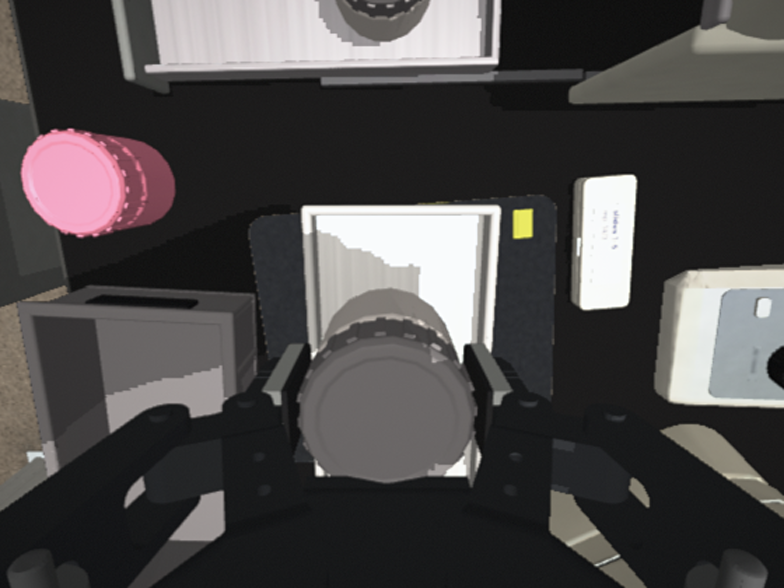

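View pics/side5.png

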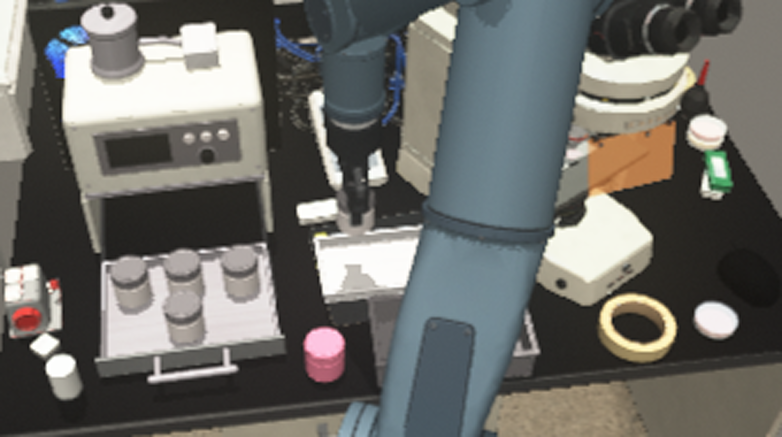

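```bash
python3 - <<'E'
from h import *
st=dict(position=[560.46,-34.65,159.58],eef_rot=[-1.5709,0,.00136])
for n,u,v,z in [('rwNL',303,208,25),('rwFL',499,208,25),('rwN2',313,335,25),('rwF2',494,335,25),('jar held top',388,413,159.6+11),('toteNL',22,312,58),('toteFL',238,318,58),('mailer',605,240,15),('pink',75,185,58)]:
    print(n,px2w('wrist',u/1.4,v/1.4,z,st).round(1))
print(wfc('wrist',st)[1][:3,3])
E
```

```text
rwNL [511.   13.3  25. ]
rwFL [626.7  13.5  25. ]
rwN2 [513.5 -66.5  25. ]
rwF2 [629.1 -66.3  25. ]
jar held top [560.7 -34.5 170.6]
toteNL [360.7 -40.6  58. ]
toteFL [478.7 -43.9  58. ]
mailer [697.   -6.8  15. ]
pink [402.5  27.   58. ]
[560.08980286  31.60891792 280.21673818]
```

>>> {"fn": "move_arm", "kwargs": {"rows": [[[0.36,0.8,0.22],0],[[0.36,2,0.22],0],[[0.36,3,0.22],0],[[0.36,3.7,0.22],0],[[0.36,4.1,0.22],0],[[0.36,4.1,0.22],0],[[0.36,4.1,0.22],0]]}}

```text
clock: 14.9
position: [570.1, -29.3, 57.7]
eef_rot: [-1.571, -0.001, 0.001]
ft_force: [1.0, -0.0, -0.0]
grip_width: 53.1
```

```bash
python3 - <<'E'
from h import *
st,_=snap('wrist','wrist9',(0,560,0,420),1.4)
print(st['position'],st['eef_rot'],st['ft_force'],st['grip_width'])
E
```

```text
[570.07747705 -29.32870027  57.66609597] [-1.57071321e+00 -9.24768403e-04  8.88485902e-04] [ 0.98146329 -0.00720966 -0.02019187] 53.14632959283408
```

View pics/wrist9.png

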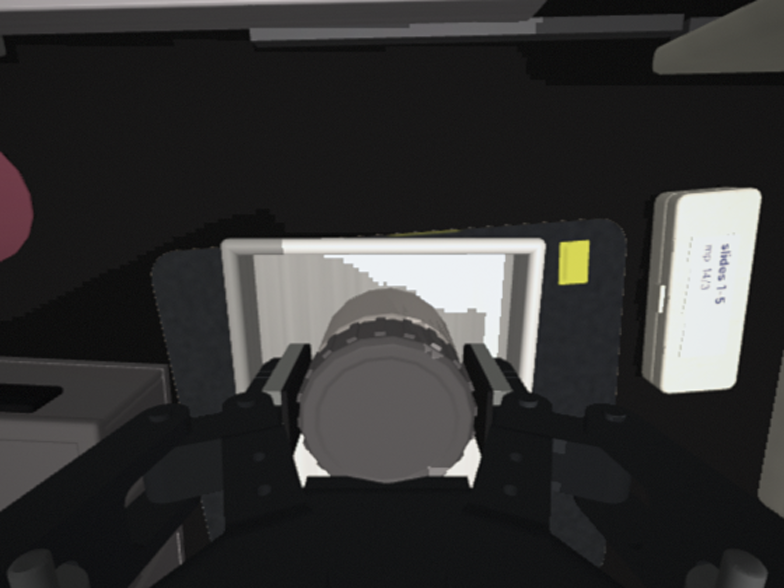

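>>> {"fn": "move_arm", "kwargs": {"rows": [[[0,0.1,0],0],[[0,0.18,0],0],[[0,0.18,0],0],[[0,0.18,0],0]]}}

```text
clock: 15.35
position: [569.6, -29.4, 52.6]
eef_rot: [-1.571, -0.0, 0.001]
ft_force: [0.5, 0.3, -1.2]
grip_width: 53.0
```

>>> {"fn": "move_arm", "kwargs": {"rows": [[[0,0.05,0],0],[[0,0.05,0],0]]}}

```text
clock: 15.55
position: [569.6, -29.4, 52.5]
eef_rot: [-1.572, 0.0, 0.001]
ft_force: [-4.2, -1.6, 11.6]
grip_width: 53.3
```

>>> {"fn": "move_arm", "kwargs": {"rows": [[[0,0,0],0],[[0,0,0],0],[[0,0,0],0],[[0,-0.5,0],0],[[0,-2,0],0],[[0,-4,0],0],[[0,-5,0],0],[[0,-5,0],0]], "fingers": -0.55}}

```text
clock: 16.35
position: [572.3, -29.1, 181.2]
eef_rot: [-1.571, -0.008, 0.001]
ft_force: [0.3, -0.0, 1.2]
grip_width: 66.2
```

```bash
python3 - <<'E'
from h import *
st,_=snap('wrist','wrist10',(0,560,0,420),1.4)
print(st['position'],st['eef_rot'],st['ft_force'],st['grip_width'])
for r in rows([(540,40,180,-15),(510,120,180,-30),(484,214,150,-45)],st): print(r)
E
```

```text
[572.31828102 -29.11098925 181.15774149] [-1.57116295e+00 -7.99786961e-03  8.62725953e-04] [ 0.3098911  -0.0053413   1.23997857] 66.20222849929948
[[np.float64(-1.29), np.float64(0.05), np.float64(2.77)], 15.0]
[[np.float64(-2.49), np.float64(0.05), np.float64(5.97)], 30.0]
[[np.float64(-3.52), np.float64(1.25), np.float64(9.73)], 45.0]
```

View pics/wrist10.png

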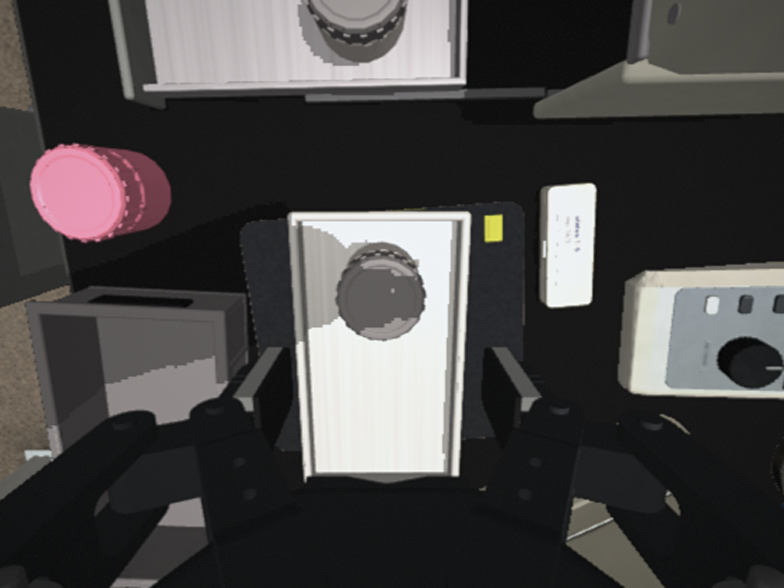

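>>> {"fn": "move_arm", "kwargs": {"rows": [[[-0.6,0,1.6],6],[[-1.3,0,3.3],13],[[-2.0,0,5],21],[[-2.6,0,6.8],29],[[-3.1,0.4,8.4],37],[[-3.5,0.8,9.7],45],[[-3.5,1.25,9.7],45],[[-3.5,1.25,9.7],45],[[-3.5,1.25,9.7],45]], "fingers": -0.9}}

```text
clock: 17.3
position: [481.7, 211.4, 144.3]
eef_rot: [-1.573, 0.0, -0.785]
ft_force: [0.1, -0.5, -0.1]
grip_width: 81.0
```

```bash
python3 - <<'E'
from h import *
st,_=snap('wrist','wrist11',(0,560,0,420),1.4)
print([list(st[k]) for k in('position','eef_rot','ft_force')],st['grip_width'])
E
```

```text
[[np.float64(481.6986226766885), np.float64(211.42789305712301), np.float64(144.32070704220675)], [np.float64(-1.5730803800499782), np.float64(1.6839585235794985e-05), np.float64(-0.7847884189171421)], [np.float64(0.12745338198802114), np.float64(-0.4649589928148341), np.float64(-0.1007280966775069)]] 81.00281311197705
```

View pics/wrist11.png

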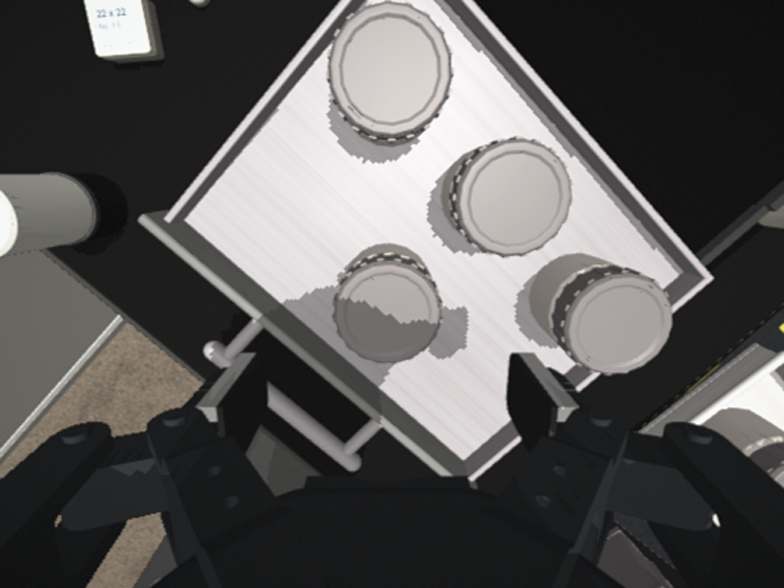

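```bash
cat >> h.py <<'E'
def jars(st,d,target=None,z=59,s=1.4):
    for n,(u,v) in d.items():
        p=px2w('wrist',u/s,v/s,72,st); print(n,p.round(1), rows([(p[0],p[1],z,-45)],st) if n==target else '')
E
python3 - <<'E'
from h import *
st=dict(position=[481.7,211.43,144.32],eef_rot=[-1.57308,0,-.78479])
jars(st,dict(A=(390,70),B=(513,197),C=(614,322),D=(388,312)),'D')
E
```

```text
A [558.6 287.2  72. ] 
B [561.2 212.5  72. ] 
C [557.3 133.6  72. ] 
D [484.2 213.7  72. ] [[[np.float64(0.01), np.float64(3.41), np.float64(0.14)], 0.0]]
```

>>> {"fn": "move_arm", "kwargs": {"rows": [[[0,0.8,0.1],0],[[0,1.8,0.1],0],[[0,2.6,0.1],0],[[0,3.3,0.1],0],[[0,3.3,0.1],0],[[0,3.3,0.1],0]]}}

```text
clock: 17.95
position: [484.2, 213.9, 63.0]
eef_rot: [-1.571, -0.0, -0.786]
ft_force: [-0.5, 0.1, 0.8]
grip_width: 80.9
```

```bash
python3 - <<'E'
from h import *
st,_=snap('wrist','wrist12',(0,560,0,420),1)
print([list(st[k].round(3)) for k in('position','eef_rot','ft_force')],st['grip_width'])
E
```

```text
[[np.float64(484.185), np.float64(213.944), np.float64(63.013)], [np.float64(-1.571), np.float64(-0.0), np.float64(-0.786)], [np.float64(-0.503), np.float64(0.146), np.float64(0.809)]] 80.91529356869104
```

View pics/wrist12.png

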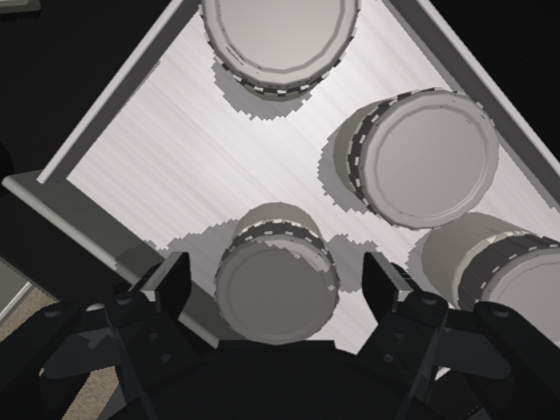

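Centred. Lower 3 mm, close, lift, and weigh.

>>> {"fn": "move_arm", "kwargs": {"rows": [[[0,0.12,0],0],[[0,0.12,0],0]]}}

```text
clock: 18.2
position: [484.0, 214.7, 60.1]
eef_rot: [-1.57, -0.0, -0.785]
ft_force: [-0.3, 0.0, -0.1]
grip_width: 80.8
```

>>> {"fn": "move_arm", "kwargs": {"rows": [[[0,0,0],0],[[0,0,0],0],[[0,0,0],0],[[0,0,0],0],[[0,0,0],0],[[0,0,0],0]], "fingers": 0.9}}

```text
clock: 18.8
position: [484.0, 214.8, 60.1]
eef_rot: [-1.57, -0.001, -0.784]
ft_force: [-0.7, -1.3, 5.5]
grip_width: 53.3
```

>>> {"fn": "move_arm", "kwargs": {"rows": [[[0,-0.3,0],0],[[0,-1,0],0],[[0,-2,0],0],[[0,-3,0],0],[[0,-4,0],0],[[0,-4,0],0],[[0,-4,0],0],[[0,-4,0],0]]}}

```text
clock: 19.6
position: [482.6, 214.2, 158.3]
eef_rot: [-1.573, 0.001, -0.784]
ft_force: [0.3, 0.3, -3.3]
grip_width: 53.4
```

```bash
python3 - <<'E'
from h import *
print(force(10)); st=status.state();print(st['position'],st['grip_width'],st['joint_torque'].round(2))
for r in rows([(440,150,175,-45),(415,75,175,-45),(415,-20,175,-20),(415,-90,175,0)],st): print(r)
E
```

```text
(array([ 0.28,  0.06, -3.11]), array([0.48, 0.37, 0.5 ]))
[483.52254327 214.81304522 159.42231978] 53.37099716859036 [-1.000e-02 -5.010e+01 -4.790e+00 -2.106e+01  1.000e-02  1.000e-02
 -0.000e+00]
[[np.float64(0.6), np.float64(-0.62), np.float64(-3.06)], 0.1]
[[np.float64(2.01), np.float64(-0.62), np.float64(-5.89)], 0.1]
[[np.float64(4.69), np.float64(-0.62), np.float64(-8.58)], -24.9]
[[np.float64(6.67), np.float64(-0.62), np.float64(-10.57)], -44.9]
```

```bash
python3 - <<'E'
from h import *
st=status.state()
for r in rows([(460,130,190,-45),(450,40,200,-30),(440,-40,200,-10),(430,-75,200,0)],st): print(r)
E
```

```text
[[np.float64(1.73), np.float64(-1.22), np.float64(-3.07)], 0.1]
[[np.float64(3.99), np.float64(-1.62), np.float64(-5.9)], -14.9]
[[np.float64(5.97), np.float64(-1.62), np.float64(-8.44)], -34.9]
[[np.float64(6.67), np.float64(-1.62), np.float64(-9.72)], -44.9]
```

>>> {"fn": "move_arm", "kwargs": {"rows": [[[0.8,-0.6,-1.5],0],[[1.7,-1.2,-3.07],-2],[[2.8,-1.5,-4.5],-9],[[4,-1.6,-5.9],-17],[[5,-1.6,-7.2],-25],[[5.97,-1.6,-8.44],-33],[[6.67,-1.6,-9.72],-41],[[6.67,-1.6,-9.72],-45],[[6.67,-1.6,-9.72],-45],[[6.67,-1.6,-9.72],-45]]}}

```text
clock: 21.1
position: [430.2, -74.4, 199.7]
eef_rot: [-1.57, -0.001, -0.001]
ft_force: [-0.2, 0.3, -3.5]
grip_width: 53.1
```

```bash
python3 - <<'E'
from h import *
st,_=snap('wrist','wrist13',(0,560,0,420),1.4)
print([list(st[k].round(3)) for k in('position','eef_rot','ft_force')],st['grip_width'])
snap('side','side6',(140,480,110,300),2.3)
E
```

```text
[[np.float64(430.233), np.float64(-74.364), np.float64(199.708)], [np.float64(-1.57), np.float64(-0.001), np.float64(-0.001)], [np.float64(-0.221), np.float64(0.27), np.float64(-3.529)]] 53.07911864719232
```

View pics/wrist13.png

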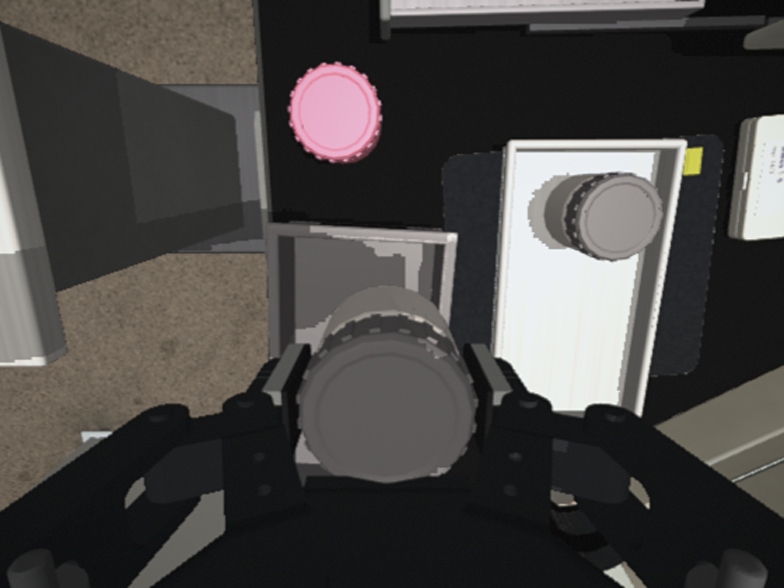

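View pics/side6.png

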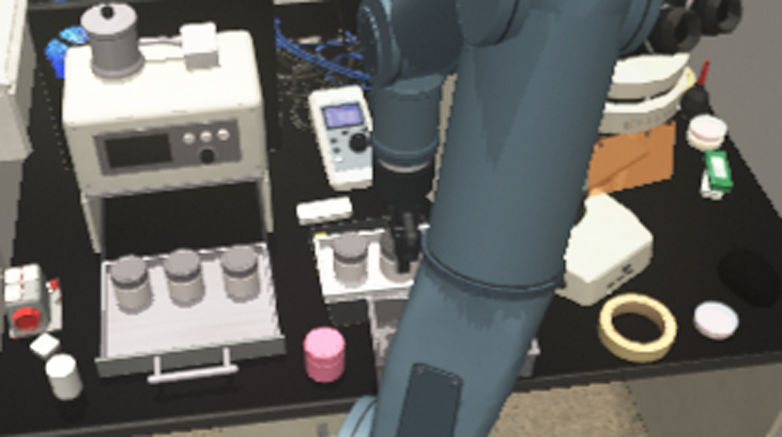

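```bash
python3 - <<'E'
from h import *
st=dict(position=[430.23,-74.36,199.71],eef_rot=[-1.57,-.001,-.001])
for n,u,v,z in [('toteNL',268,226,55),('toteFL',457,236,55),('near2',272,350,55),('far2',448,320,55),('rwNL',509,143,25),('rwFL',687,143,25),('rwN2',496,350,25),('rwF2',640,412,25),('jarE',615,217,64),('pink',337,113,58),('edge',258,100,0)]:
    print(n,px2w('wrist',u/1.4,v/1.4,z,st).round(1))
E
```

```text
toteNL [356.8 -37.8  55. ]
toteFL [474.3 -44.1  55. ]
near2 [ 353.5 -120.5   55. ]
far2 [470.7 -99.4  55. ]
rwNL [510.9  13.   25. ]
rwFL [628.1  12.9  25. ]
rwN2 [ 512.1 -133.4   25. ]
rwF2 [ 627.7 -185.5   25. ]
jarE [566.6 -31.6  64. ]
pink [401.9  27.   58. ]
edge [341.1  43.2   0. ]
```

>>> {"fn": "move_arm", "kwargs": {"rows": [[[-0.3,0.8,-0.2],2.7],[[-0.67,2,-0.34],2.7],[[-0.67,3.3,-0.34],2.7],[[-0.67,3.3,-0.34],2.7],[[-0.67,3.3,-0.34],2.7]]}}

```text
clock: 21.7
position: [413.6, -82.5, 117.4]
eef_rot: [-1.57, 0.0, -0.045]
ft_force: [-0.4, 0.2, -3.2]
grip_width: 53.3
```

```bash
python3 - <<'E'
from h import *
st,_=snap('wrist','wrist14',(0,560,0,420),1.4)
print([list(st[k].round(3)) for k in('position','eef_rot','ft_force')],st['grip_width'])
E
```

```text
[[np.float64(413.619), np.float64(-82.489), np.float64(117.418)], [np.float64(-1.57), np.float64(0.0), np.float64(-0.045)], [np.float64(-0.428), np.float64(0.198), np.float64(-3.187)]] 53.25103693008538
```

View pics/wrist14.png

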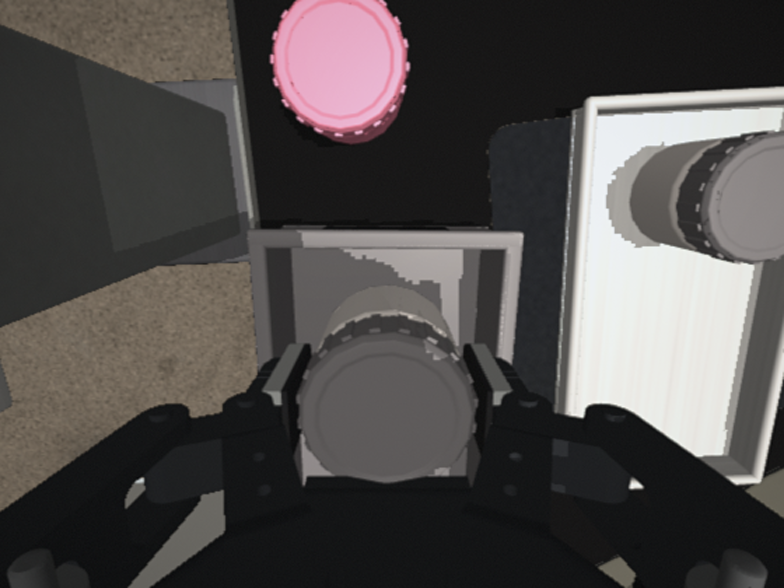

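>>> {"fn": "move_arm", "kwargs": {"rows": [[[0,0.6,0],0],[[0,1.3,0],0],[[0,1.9,0],0],[[0,2.3,0],0],[[0,2.5,0],0],[[0,2.55,0],0],[[0,2.55,0],0]]}}

```text
clock: 22.45
position: [413.7, -83.6, 53.8]
eef_rot: [-1.571, -0.001, -0.046]
ft_force: [-0.8, 0.2, -2.3]
grip_width: 53.0
```

>>> {"fn": "move_arm", "kwargs": {"rows": [[[0,0.08,0],0],[[0,0.13,0],0],[[0,0.13,0],0]]}}

```text
clock: 22.75
position: [413.3, -83.6, 50.1]
eef_rot: [-1.571, -0.0, -0.046]
ft_force: [0.3, -0.2, -2.7]
grip_width: 53.4
```

>>> {"fn": "move_arm", "kwargs": {"rows": [[[0,0.06,0],0],[[0,0.06,0],0]]}}

```text
clock: 22.95
position: [413.4, -83.6, 50.0]
eef_rot: [-1.572, -0.0, -0.046]
ft_force: [-6.0, 0.2, 25.5]
grip_width: 53.1
```

>>> {"fn": "move_arm", "kwargs": {"rows": [[[0,-0.06,0],0],[[0,-0.06,0],0],[[0,-0.06,0],0],[[0,-0.5,0],0],[[0,-2,0],0],[[0,-4,0],0],[[0,-5.2,0],0],[[0,-5.2,0],0]], "fingers": -0.5}}

```text
clock: 23.75
position: [415.7, -83.9, 182.7]
eef_rot: [-1.573, -0.007, -0.047]
ft_force: [0.6, -0.1, 0.3]
grip_width: 64.1
```

```bash
python3 - <<'E'
from h import *
st,_=snap('wrist','wrist15',(0,560,0,420),1.4)
print([list(st[k].round(3)) for k in('position','eef_rot','ft_force')],st['grip_width'])
for r in rows([(450,-30,185,-15),(500,50,180,-30),(557,133.5,145,-45)],st): print(r)
E
```

```text
[[np.float64(415.742), np.float64(-83.934), np.float64(182.709)], [np.float64(-1.573), np.float64(-0.007), np.float64(-0.047)], [np.float64(0.612), np.float64(-0.083), np.float64(0.255)]] 64.07302364500991
[[np.float64(1.27), np.float64(-0.09), np.float64(2.22)], 12.3]
[[np.float64(3.12), np.float64(0.11), np.float64(5.51)], 27.3]
[[np.float64(5.24), np.float64(1.51), np.float64(8.95)], 42.3]
```

View pics/wrist15.png

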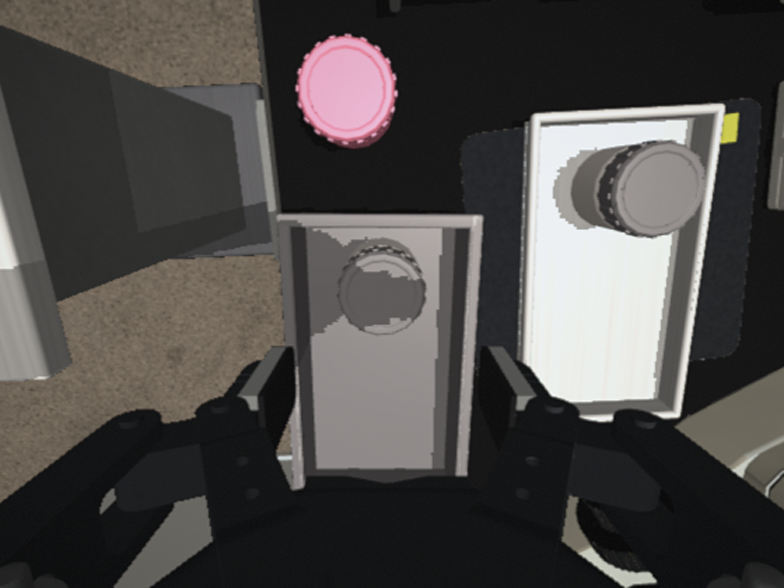

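Placed well in the tote. On to jar C (right rear).

>>> {"fn": "move_arm", "kwargs": {"rows": [[[0.6,-0.1,1.1],6],[[1.3,-0.1,2.5],13],[[2.2,0,4.0],20],[[3.12,0,5.5],27],[[4.2,0.3,7.1],35],[[5.24,0.8,8.95],42.3],[[5.24,1.5,8.95],42.3],[[5.24,1.5,8.95],42.3],[[5.24,1.5,8.95],42.3],[[5.24,1.5,8.95],42.3]], "fingers": -0.9}}

```text
clock: 24.8
position: [554.1, 132.3, 141.3]
eef_rot: [-1.572, -0.0, -0.786]
ft_force: [-1.1, -0.6, 0.4]
grip_width: 81.1
```

```bash
python3 - <<'E'
from h import *
st,_=snap('wrist','wrist16',(0,560,0,420),1.4)
print([list(st[k].round(4)) for k in('position','eef_rot','ft_force')],st['grip_width'])
E
```

```text
[[np.float64(554.0964), np.float64(132.2688), np.float64(141.3081)], [np.float64(-1.5718), np.float64(-0.0004), np.float64(-0.7861)], [np.float64(-1.0539), np.float64(-0.5623), np.float64(0.3539)]] 81.12783018532299
```

View pics/wrist16.png

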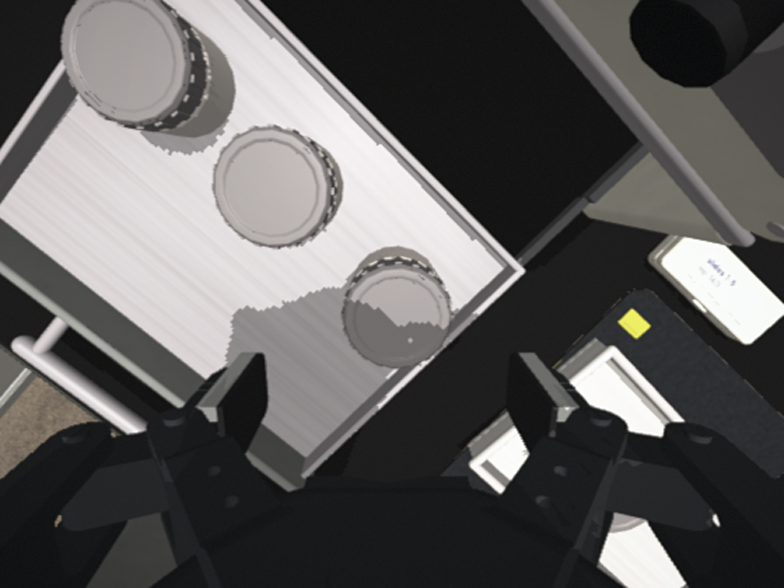

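```bash
python3 - <<'E'
from h import *
st=dict(position=[554.1,132.27,141.3],eef_rot=[-1.5718,-.0004,-.7861])
jars(st,dict(A=(125,62),B=(273,186),C=(397,317)),'C')
E
```

```text
A [557.3 285.2  72. ] 
B [562.7 211.   72. ] 
C [558.6 130.5  72. ] [[[np.float64(0.18), np.float64(3.29), np.float64(0.08)], -0.0]]
```

>>> {"fn": "move_arm", "kwargs": {"rows": [[[0.15,0.8,0.04],0],[[0.15,1.8,0.04],0],[[0.15,2.7,0.04],0],[[0.15,3.3,0.04],0],[[0.15,3.3,0.04],0],[[0.15,3.3,0.04],0]]}}

```text
clock: 25.45
position: [558.2, 131.8, 59.3]
eef_rot: [-1.57, -0.0, -0.785]
ft_force: [0.2, -0.2, 0.0]
grip_width: 81.3
```

```bash
python3 - <<'E'
from h import *
st,_=snap('wrist','wrist17',(0,560,0,420),1)
print([list(st[k].round(3)) for k in('position','eef_rot','ft_force')],st['grip_width'])
E
```

```text
[[np.float64(558.166), np.float64(131.781), np.float64(59.268)], [np.float64(-1.57), np.float64(-0.0), np.float64(-0.785)], [np.float64(0.162), np.float64(-0.171), np.float64(0.036)]] 81.3482974346076
```

View pics/wrist17.png

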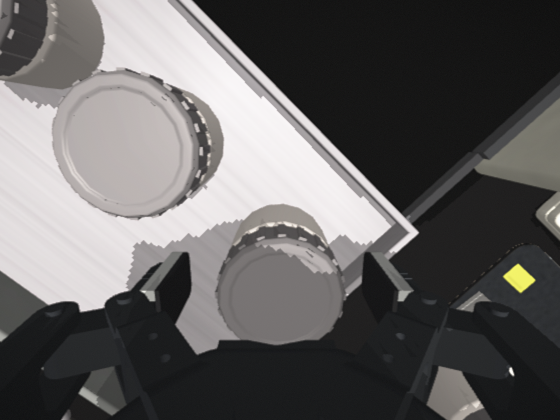

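>>> {"fn": "move_arm", "kwargs": {"rows": [[[0,-0.03,0],0],[[0,-0.03,0],0],[[0,-0.03,0],0],[[0,-0.03,0],0],[[0,-0.03,0],0],[[0,-0.03,0],0]], "fingers": 0.9}}

```text
clock: 26.1
position: [558.7, 132.2, 60.6]
eef_rot: [-1.569, -0.001, -0.785]
ft_force: [-0.7, -0.6, 6.2]
grip_width: 53.2
```

>>> {"fn": "move_arm", "kwargs": {"rows": [[[0,-0.3,0],0],[[0,-1,0],0],[[0,-2,0],0],[[0,-3,0],0],[[0,-4,0],0],[[0,-4,0],0],[[0,-4,0],0],[[0,-4,0],0]]}}

```text
clock: 26.9
position: [556.9, 131.6, 158.4]
eef_rot: [-1.572, 0.001, -0.784]
ft_force: [0.7, 0.3, -1.5]
grip_width: 53.3
```

```bash
python3 - <<'E'
from h import *
print(force(10)); st=status.state();print(st['position'],st['grip_width'],st['joint_torque'].round(2))
print('tote');
for r in rows([(530,80,190,-45),(480,20,200,-30),(440,-60,200,-15),(412,-150,150,-2.7)],st): print(r)
print('rework')
for r in rows([(560,50,165,-30),(565,-20,165,-15),(569,-95,165,0)],st): print(r)
E
```

```text
(array([ 0.15,  0.31, -0.78]), array([0.5 , 0.52, 0.37]))
[557.70877035 131.9803422  159.13734918] 53.13750492832857 [-1.000e-02 -5.367e+01 -4.730e+00 -2.136e+01  1.000e-02  1.000e-02
 -0.000e+00]
tote
[[np.float64(0.68), np.float64(-1.23), np.float64(-2.25)], 0.1]
[[np.float64(0.96), np.float64(-1.63), np.float64(-5.37)], -14.9]
[[np.float64(2.09), np.float64(-1.63), np.float64(-8.76)], -29.9]
[[np.float64(3.84), np.float64(0.37), np.float64(-12.1)], -42.2]
rework
[[np.float64(2.38), np.float64(-0.23), np.float64(-2.26)], -14.9]
[[np.float64(4.5), np.float64(-0.23), np.float64(-4.1)], -29.9]
[[np.float64(6.73), np.float64(-0.23), np.float64(-6.11)], -44.9]
```

>>> {"fn": "move_arm", "kwargs": {"rows": [[[0.9,-0.2,-0.9],-6],[[2.2,-0.2,-2.1],-14],[[3.5,-0.2,-3.3],-22],[[4.8,-0.2,-4.4],-30],[[6,-0.2,-5.4],-38],[[6.77,-0.2,-6.16],-45],[[6.77,-0.2,-6.16],-45],[[6.77,-0.2,-6.16],-45],[[6.77,-0.2,-6.16],-45]]}}

```text
clock: 28.3
position: [568.8, -95.0, 164.4]
eef_rot: [-1.57, -0.0, 0.002]
ft_force: [-0.3, 0.7, -0.0]
grip_width: 53.2
```

```bash
python3 - <<'E'
from h import *
st,_=snap('wrist','wrist18',(0,560,0,420),1.4)
print([list(st[k].round(3)) for k in('position','eef_rot','ft_force')],st['grip_width'])
E
```

```text
[[np.float64(568.804), np.float64(-94.97), np.float64(164.378)], [np.float64(-1.57), np.float64(-0.0), np.float64(0.002)], [np.float64(-0.254), np.float64(0.733), np.float64(-0.014)]] 53.16042235527343
```

View pics/wrist18.png

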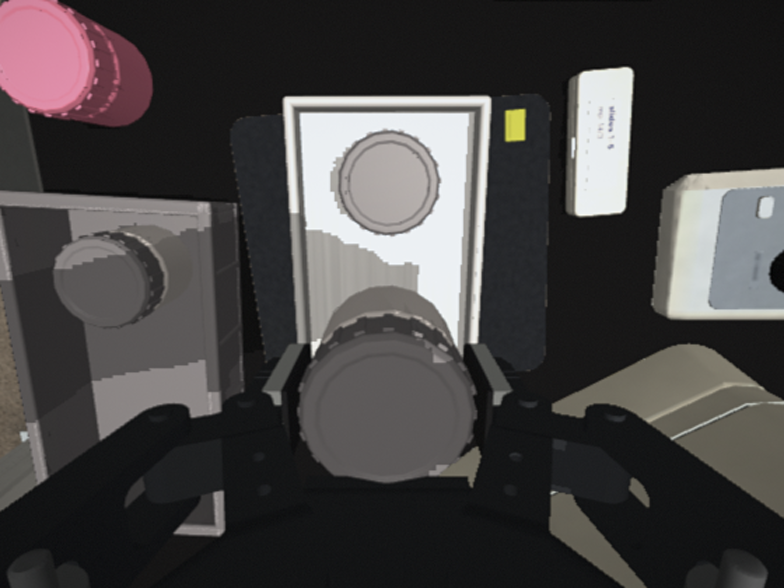

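>>> {"fn": "move_arm", "kwargs": {"rows": [[[0,0.8,0],0],[[0,2,0],0],[[0,3.2,0],0],[[0,4,0],0],[[0,4.35,0],0],[[0,4.4,0],0],[[0,4.4,0],0]]}}

```text
clock: 29.05
position: [569.4, -95.9, 55.1]
eef_rot: [-1.571, -0.001, 0.002]
ft_force: [0.2, 0.8, -0.9]
grip_width: 53.4
```

>>> {"fn": "move_arm", "kwargs": {"rows": [[[0,0.05,0],0],[[0,0.1,0],0],[[0,0.1,0],0]]}}

```text
clock: 29.35
position: [569.5, -96.7, 52.7]
eef_rot: [-1.571, -0.002, 0.001]
ft_force: [0.6, -0.5, 3.7]
grip_width: 53.2
```

Contact. Release, rise, and look.

>>> {"fn": "move_arm", "kwargs": {"rows": [[[0,0,0],0],[[0,0,0],0],[[0,0,0],0],[[0,-0.5,0],0],[[0,-2,0],0],[[0,-4,0],0],[[0,-5.2,0],0],[[0,-5.2,0],0]], "fingers": -0.5}}

```text
clock: 30.15
position: [571.8, -96.5, 187.4]
eef_rot: [-1.572, -0.009, 0.001]
ft_force: [0.6, 0.9, 0.0]
grip_width: 64.5
```

```bash
python3 - <<'E'
from h import *
st,_=snap('wrist','wrist19',(0,560,0,420),1.4)
print([list(st[k].round(3)) for k in('position','eef_rot','ft_force')],st['grip_width'])
for r in rows([(560,0,185,-15),(560,100,185,-30),(560,212,145,-45)],st): print(r)
E
```

```text
[[np.float64(571.842), np.float64(-96.497), np.float64(187.356)], [np.float64(-1.572), np.float64(-0.009), np.float64(0.001)], [np.float64(0.574), np.float64(0.909), np.float64(0.023)]] 64.48434581375373
[[np.float64(-0.47), np.float64(0.09), np.float64(3.86)], 15.1]
[[np.float64(-0.47), np.float64(0.09), np.float64(7.86)], 30.1]
[[np.float64(-0.46), np.float64(1.69), np.float64(12.34)], 45.1]
```

View pics/wrist19.png

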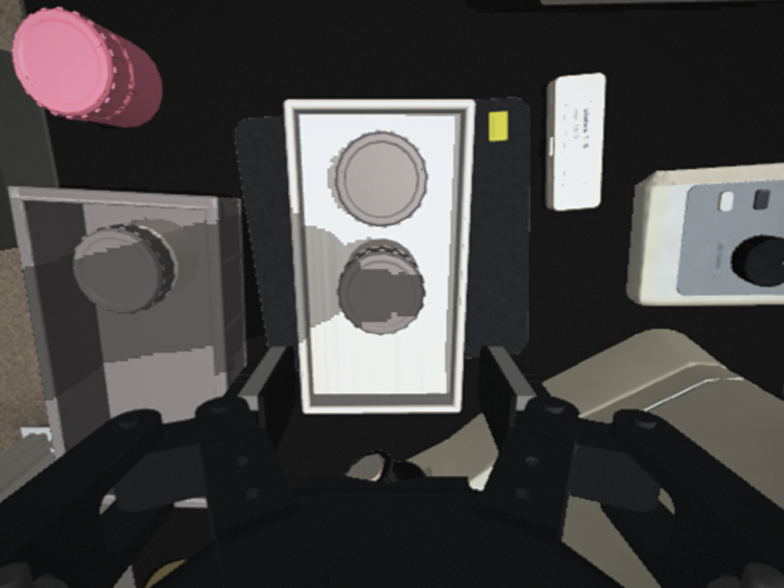

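Two underfilled jars stand well spaced. Now jar B.

>>> {"fn": "move_arm", "kwargs": {"rows": [[[-0.2,0,1.5],5],[[-0.4,0,3.3],12],[[-0.4,0,5.2],20],[[-0.4,0,7.1],28],[[-0.4,0.3,9],36],[[-0.4,0.8,10.8],43],[[-0.4,1.4,12.3],45],[[-0.4,1.7,12.3],45],[[-0.4,1.7,12.3],45],[[-0.4,1.7,12.3],45]], "fingers": -0.9}}

```text
clock: 31.2
position: [558.4, 209.0, 138.7]
eef_rot: [-1.573, -0.0, -0.786]
ft_force: [0.1, -0.4, 0.0]
grip_width: 81.2
```

```bash
python3 - <<'E'
from h import *
st,_=snap('wrist','wrist20',(0,560,0,420),1.4)
print([list(st[k].round(4)) for k in('position','eef_rot','ft_force')],st['grip_width'])
E
```

```text
[[np.float64(558.3797), np.float64(208.9877), np.float64(138.7231)], [np.float64(-1.5729), np.float64(-0.0004), np.float64(-0.7858)], [np.float64(0.1447), np.float64(-0.38), np.float64(0.0396)]] 81.18625228908397
```

View pics/wrist20.png

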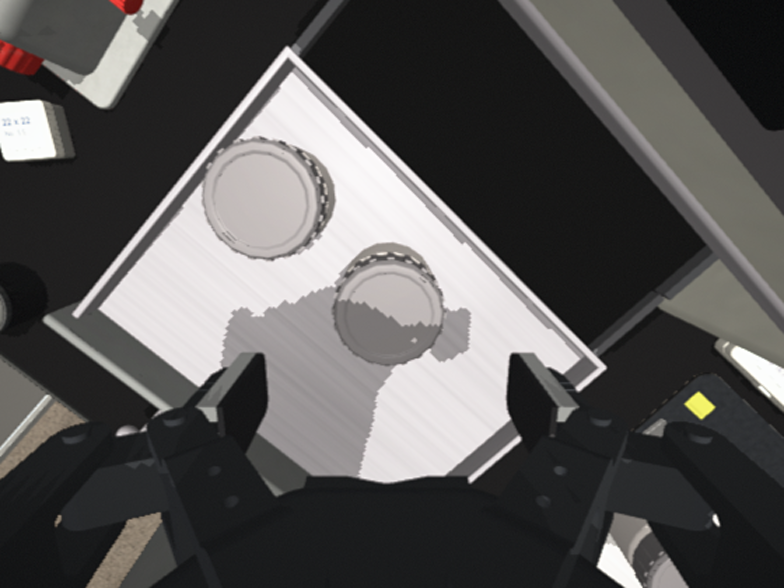

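```bash
python3 - <<'E'
from h import *
st=dict(position=[558.38,208.99,138.72],eef_rot=[-1.5729,-.0004,-.7858])
jars(st,dict(A=(262,199),B=(388,314)),'B',z=60)
E
```

```text
A [560.  287.1  72. ] 
B [561.5 211.8  72. ] [[[np.float64(0.01), np.float64(3.15), np.float64(0.17)], -0.0]]
```

>>> {"fn": "move_arm", "kwargs": {"rows": [[[0,0.8,0.1],0],[[0,1.8,0.1],0],[[0,2.7,0.1],0],[[0,3.18,0.1],0],[[0,3.18,0.1],0],[[0,3.18,0.1],0]]}}

```text
clock: 31.85
position: [560.9, 212.3, 60.6]
eef_rot: [-1.57, -0.0, -0.785]
ft_force: [0.5, 0.9, -0.6]
grip_width: 81.2
```

```bash
python3 - <<'E'
from h import *
st,_=snap('wrist','wrist21',(0,560,0,420),1)
print([list(st[k].round(3)) for k in('position','eef_rot','ft_force')],st['grip_width'])
E
```

```text
[[np.float64(560.91), np.float64(212.332), np.float64(60.608)], [np.float64(-1.57), np.float64(-0.0), np.float64(-0.785)], [np.float64(0.503), np.float64(0.892), np.float64(-0.565)]] 81.15668779748212
```

View pics/wrist21.png

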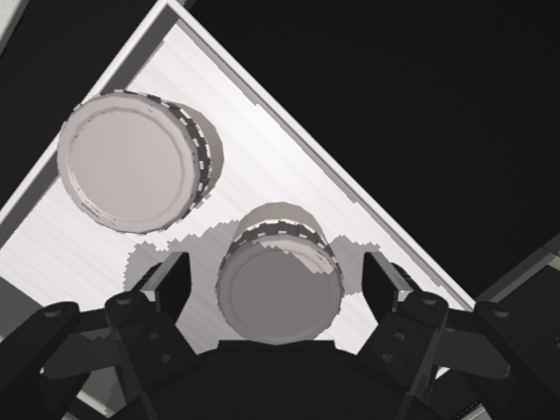

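>>> {"fn": "move_arm", "kwargs": {"rows": [[[0,0,0],0],[[0,0,0],0],[[0,0,0],0],[[0,0,0],0],[[0,0,0],0],[[0,0,0],0]], "fingers": 0.9}}

```text
clock: 32.5
position: [561.0, 212.9, 61.0]
eef_rot: [-1.569, -0.001, -0.785]
ft_force: [-0.3, -0.9, 5.6]
grip_width: 52.7
```

>>> {"fn": "move_arm", "kwargs": {"rows": [[[0,-0.3,0],0],[[0,-1,0],0],[[0,-2,0],0],[[0,-3,0],0],[[0,-4,0],0],[[0,-4,0],0],[[0,-4,0],0],[[0,-4,0],0]]}}

```text
clock: 33.3
position: [559.6, 212.3, 159.2]
eef_rot: [-1.572, 0.0, -0.784]
ft_force: [0.6, -0.3, -0.6]
grip_width: 53.4
```

```bash
python3 - <<'E'
from h import *
print(force(10)); st=status.state();print(st['position'],st['grip_width'])
print('tote');
for r in rows([(530,150,190,-45),(480,40,200,-30),(445,-60,200,-15),(412,-130,190,-2.7)],st): print(r)
print('rework')
for r in rows([(560,50,185,-30),(565,-70,185,-15),(569,-162,185,0)],st): print(r)
E
```

```text
(array([ 0.3 ,  0.1 , -0.84]), array([0.29, 0.3 , 0.38]))
[560.15074006 212.72004813 159.62601234] 53.14375526417746
tote
[[np.float64(0.92), np.float64(-1.21), np.float64(-2.63)], 0.1]
[[np.float64(2.61), np.float64(-1.61), np.float64(-7.15)], -14.9]
[[np.float64(4.45), np.float64(-1.61), np.float64(-10.97)], -29.9]
[[np.float64(5.49), np.float64(-1.21), np.float64(-13.89)], -42.2]
rework
[[np.float64(4.59), np.float64(-1.01), np.float64(-4.61)], -14.9]
[[np.float64(8.13), np.float64(-1.01), np.float64(-7.87)], -29.9]
[[np.float64(10.84), np.float64(-1.01), np.float64(-10.36)], -44.9]
```

```bash
python3 - <<'E'
from h import *
st=dict(position=[571.84,-96.5,187.36],eef_rot=[-1.572,-.009,.001])
def ray(n,u,v,st=None):
    K,T=wfc(n,st); d=T[:3,:3]@np.array([(u-K[0,2])/K[0,0],-(v-K[1,2])/K[1,1],-1]); return T[:3,3],d/np.linalg.norm(d)
def tri(r1,r2):
    (a,d),(b,e)=r1,r2; A=np.stack([d,-e],1); s=np.linalg.lstsq(A,b-a,rcond=None)[0]; p,q=a+s[0]*d,b+s[1]*e; return ((p+q)/2).round(0),np.linalg.norm(p-q).round(1)
print('knob tip',tri(ray('side',347,210),ray('wrist',370/1.4,465/1.4,st)))
print('knob blk',tri(ray('side',354,208),ray('wrist',405/1.4,468/1.4,st)))
s=cv2.imread('pics/wrist19_full.png')[300:420,180:400]; cv2.imwrite('pics/k.png',cv2.resize(s,None,fx=3.5,fy=3.5))
s=cv2.imread('pics/side0_full.png') if False else cv2.imread('pics/side0.png')[120:260,300:440]; cv2.imwrite('pics/k2.png',cv2.resize(s,None,fx=4,fy=4,interpolation=cv2.INTER_CUBIC))
E
```

```text
knob tip (array([ 563., -218.,   67.]), np.float64(5.3))
knob blk (array([ 590., -248.,   39.]), np.float64(16.0))
```

View pics/k.png

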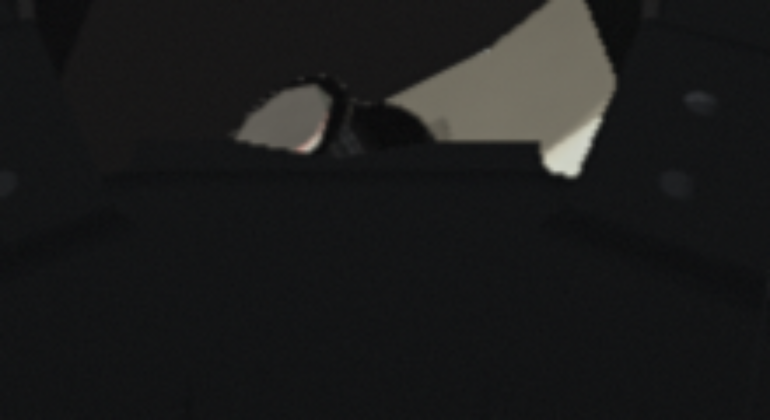

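View pics/k2.png

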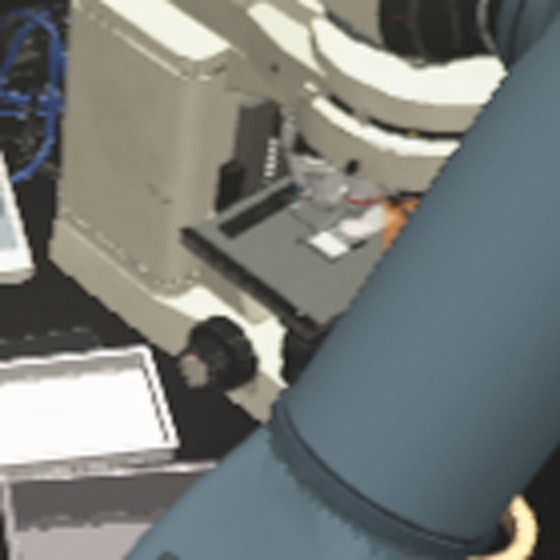

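```bash
python3 - <<'E'
from h import *
snap('scene','sc7',(240,440,80,260),3.3)
snap('side','sd7',(300,500,80,280),3)
E
```

```text
(no output)
```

View pics/sc7.png

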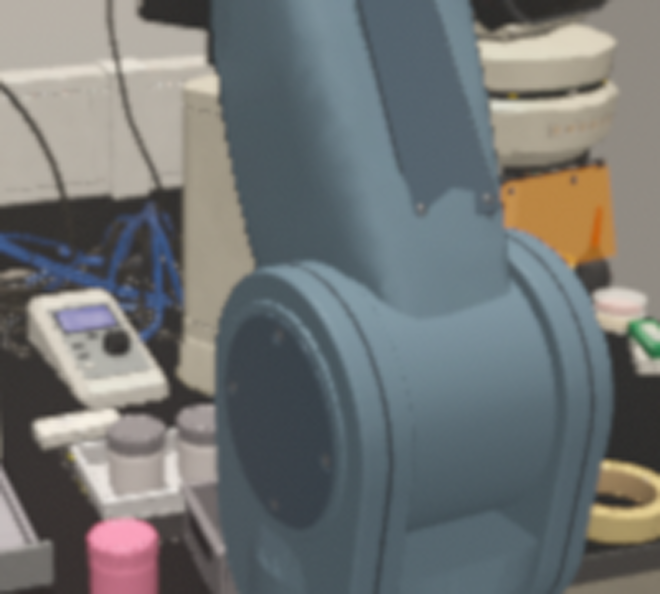

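View pics/sd7.png

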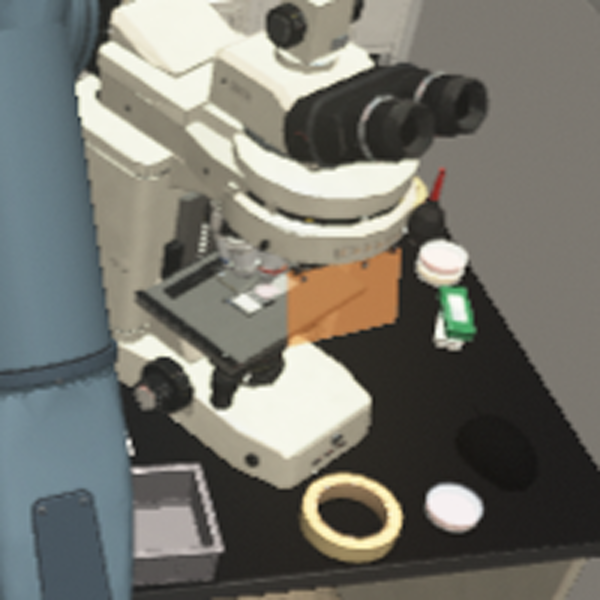

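```bash
python3 - <<'E'
from h import *
for z in (100,130,160): print(z,px2w('side',346,178.3,z).round(0),px2w('side',381.7,204,z).round(0))
print(px2w('side',300+130/3,80+345/3,0))
for z in (30,60): print(px2w('side',300+250/3,80+485/3,z).round(0), px2w('side',300+160/3,80+385/3,z).round(0))
E
```

```text
100 [ 686. -242.  100.] [ 545. -329.  100.]
130 [ 653. -231.  130.] [ 516. -316.  130.]
160 [ 620. -221.  160.] [ 487. -303.  160.]
[ 705.76789371 -246.01411962    0.        ]
[ 443. -315.   30.] [ 605. -256.   30.]
[ 419. -303.   60.] [ 576. -245.   60.]
```

```bash
python3 - <<'E'
from h import *
st=status.state()
for r in rows([(560,50,185,-30),(565,-70,185,-15),(569.5,-157,175,0)],st): print(r)
E
```

```text
[[np.float64(4.59), np.float64(-1.01), np.float64(-4.61)], -14.9]
[[np.float64(8.12), np.float64(-1.01), np.float64(-7.87)], -29.9]
[[np.float64(10.71), np.float64(-0.61), np.float64(-10.2)], -44.9]
```

>>> {"fn": "move_arm", "kwargs": {"rows": [[[1,-0.5,-1],-5],[[2.3,-1,-2.3],-11],[[3.6,-1,-3.6],-17],[[4.9,-1,-4.9],-23],[[6.2,-1,-6.2],-29],[[7.5,-1,-7.4],-34],[[8.7,-1,-8.5],-39],[[9.9,-0.8,-9.5],-45],[[10.7,-0.6,-10.2],-45],[[10.7,-0.6,-10.2],-45],[[10.7,-0.6,-10.2],-45]]}}

```text
clock: 35.0
position: [569.2, -157.1, 174.6]
eef_rot: [-1.57, 0.0, -0.001]
ft_force: [0.0, 0.4, -0.2]
grip_width: 53.3
```

```bash
python3 - <<'E'
from h import *
st,_=snap('wrist','wrist22',(0,560,0,420),1.4)
print([list(st[k].round(3)) for k in('position','eef_rot','ft_force')],st['grip_width'])
E
```

```text
[[np.float64(569.234), np.float64(-157.061), np.float64(174.605)], [np.float64(-1.57), np.float64(0.0), np.float64(-0.001)], [np.float64(0.028), np.float64(0.411), np.float64(-0.225)]] 53.27186007185894
```

View pics/wrist22.png

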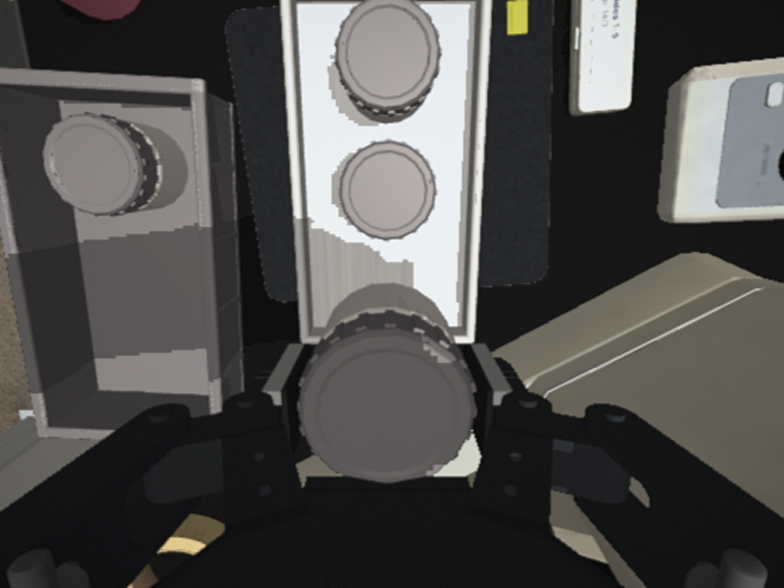

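```bash
python3 - <<'E'
from h import *
st=dict(position=[569.23,-157.06,174.6],eef_rot=[-1.57,0,-.001])
for n,u,v,z in [('endinner',388,328,8),('endR',475,341,25),('endL',301,341,25),('j2',389,190,64),('j1',388,55,64),('toteend',210,437,55),('toteendL',40,432,55),('toteFL',200,85,55),('jarT',98,163,62)]: print(n,px2w('wrist',u/1.4,v/1.4,z,st).round(1))
E
```

```text
endinner [ 570.2 -195.6    8. ]
endR [ 629.2 -198.9   25. ]
endL [ 511.1 -198.7   25. ]
j2 [570.5 -97.8  64. ]
j1 [569.9 -33.4  64. ]
toteend [ 455.4 -252.8   55. ]
toteendL [ 346.9 -249.    55. ]
toteFL [472.7 -45.1  55. ]
jarT [417.7 -84.   62. ]
```

>>> {"fn": "move_arm", "kwargs": {"rows": [[[0,0.8,-0.1],0],[[0,2,-0.12],0],[[0,3.2,-0.12],0],[[0,4.2,-0.12],0],[[0,4.65,-0.12],0],[[0,4.75,-0.12],0],[[0,4.75,-0.12],0]]}}

```text
clock: 35.75
position: [570.1, -159.0, 56.8]
eef_rot: [-1.571, -0.001, 0.002]
ft_force: [0.2, -0.4, 0.2]
grip_width: 52.8
```

```bash
python3 - <<'E'
from h import *
st,_=snap('wrist','wrist23',(0,560,0,420),1)
print([list(st[k].round(3)) for k in('position','eef_rot','ft_force')],st['grip_width'])
E
```

```text
[[np.float64(570.075), np.float64(-158.968), np.float64(56.757)], [np.float64(-1.571), np.float64(-0.001), np.float64(0.002)], [np.float64(0.16), np.float64(-0.421), np.float64(0.249)]] 52.8059926338327
```

View pics/wrist23.png

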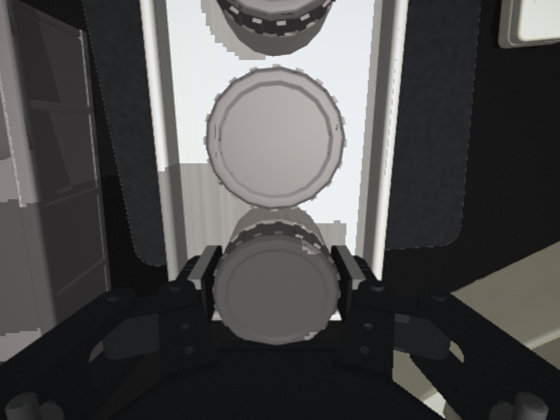

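>>> {"fn": "move_arm", "kwargs": {"rows": [[[0,0.08,-0.04],0],[[0,0.14,-0.04],0],[[0,0.14,-0.04],0]]}}

```text
clock: 36.1
position: [569.9, -161.2, 53.1]
eef_rot: [-1.571, -0.001, 0.001]
ft_force: [0.4, -1.0, 1.4]
grip_width: 53.1
```

Light contact; release and rise.

>>> {"fn": "move_arm", "kwargs": {"rows": [[[0,0.02,0],0],[[0,0.02,0],0],[[0,0,0],0],[[0,0,0],0],[[0,-0.5,0],0],[[0,-2,0],0],[[0,-4,0],0],[[0,-5.2,0],0],[[0,-5.2,0],0]], "fingers": -0.5}}

```text
clock: 37.0
position: [572.6, -161.0, 188.3]
eef_rot: [-1.573, -0.009, 0.001]
ft_force: [0.5, -0.1, -0.8]
grip_width: 64.1
```

```bash
python3 - <<'E'
from h import *
st,_=snap('wrist','wrist24',(0,560,0,420),1.4)
print([list(st[k].round(3)) for k in('position','eef_rot','ft_force')],st['grip_width'])
for r in rows([(565,-50,190,-12),(560,80,190,-30),(558,285,145,-45)],st): print(r)
E
```

```text
[[np.float64(572.586), np.float64(-161.01), np.float64(188.332)], [np.float64(-1.573), np.float64(-0.009), np.float64(0.001)], [np.float64(0.522), np.float64(-0.101), np.float64(-0.785)]] 64.06402255109926
[[np.float64(-0.3), np.float64(-0.07), np.float64(4.44)], 12.1]
[[np.float64(-0.49), np.float64(-0.07), np.float64(9.64)], 30.1]
[[np.float64(-0.57), np.float64(1.73), np.float64(17.84)], 45.1]
```

View pics/wrist24.png

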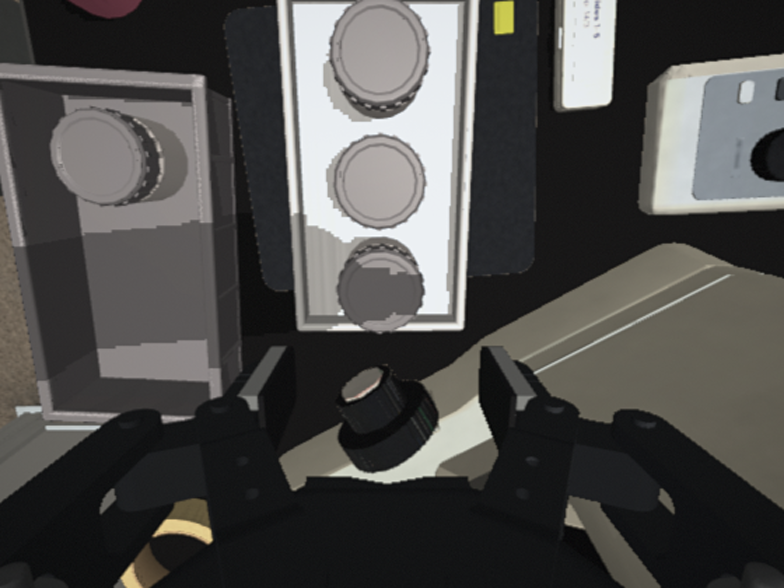

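>>> {"fn": "move_arm", "kwargs": {"rows": [[[-0.1,0,1.5],4],[[-0.2,0,3.3],8],[[-0.3,0,5.1],13],[[-0.4,0,6.9],19],[[-0.5,0,8.7],25],[[-0.5,0,10.5],31],[[-0.5,0.2,12.3],37],[[-0.55,0.6,14.1],42],[[-0.57,1,15.9],45],[[-0.57,1.5,17.4],45],[[-0.57,1.73,17.84],45],[[-0.57,1.73,17.84],45]], "fingers": -0.9}}

```text
clock: 38.25
position: [552.8, 286.9, 137.6]
eef_rot: [-1.573, 0.002, -0.781]
ft_force: [-0.5, -1.0, -0.2]
grip_width: 81.2
```

```bash
python3 - <<'E'
from h import *
st,_=snap('wrist','wrist25',(0,560,0,420),1.4)
print([list(st[k].round(4)) for k in('position','eef_rot','ft_force')],st['grip_width'])
E
```

```text
[[np.float64(552.7676), np.float64(286.8873), np.float64(137.5538)], [np.float64(-1.5735), np.float64(0.0019), np.float64(-0.7806)], [np.float64(-0.5125), np.float64(-0.9731), np.float64(-0.2455)]] 81.24729962682949
```

View pics/wrist25.png

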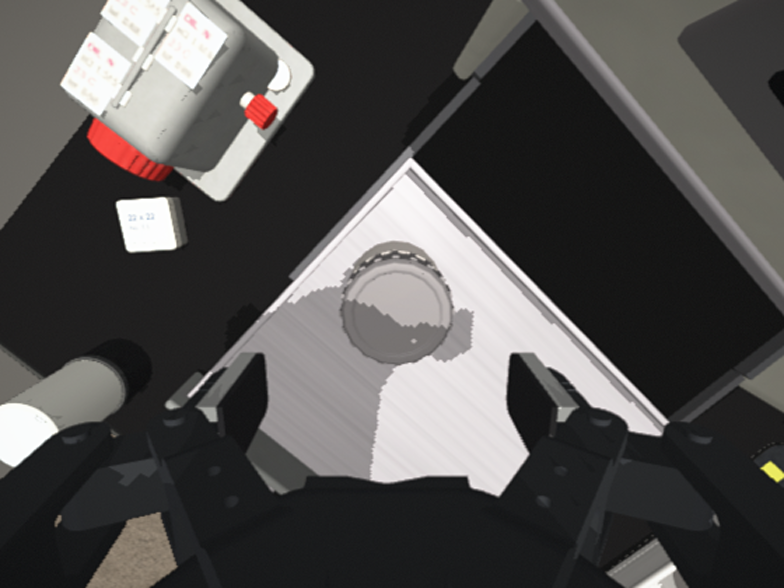

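```bash
python3 - <<'E'
from h import *
st=dict(position=[552.77,286.89,137.55],eef_rot=[-1.5735,.0019,-.7806])
jars(st,dict(A=(397,313)),'A',z=60)
E
```

```text
A [559.3 287.6  72. ] [[[np.float64(0.17), np.float64(3.1), np.float64(0.2)], 0.3]]
```

>>> {"fn": "move_arm", "kwargs": {"rows": [[[0,0.5,0],0],[[0,1,0],0],[[0,1,0],0],[[0,1,0],0]], "fingers": -0.6}}

```text
clock: 38.7
position: [554.6, 284.1, 113.7]
eef_rot: [-1.572, 0.0, -0.786]
ft_force: [0.4, 0.2, 0.5]
grip_width: 68.1
```

```bash
python3 - <<'E'
from h import *
st,_=snap('wrist','wrist26',(0,560,0,420),1.4)
print([list(st[k].round(4)) for k in('position','eef_rot','ft_force')],st['grip_width'])
E
```

```text
[[np.float64(554.6432), np.float64(284.1009), np.float64(113.7046)], [np.float64(-1.5721), np.float64(0.0001), np.float64(-0.7857)], [np.float64(0.3905), np.float64(0.1913), np.float64(0.4959)]] 68.091002339852
```

View pics/wrist26.png

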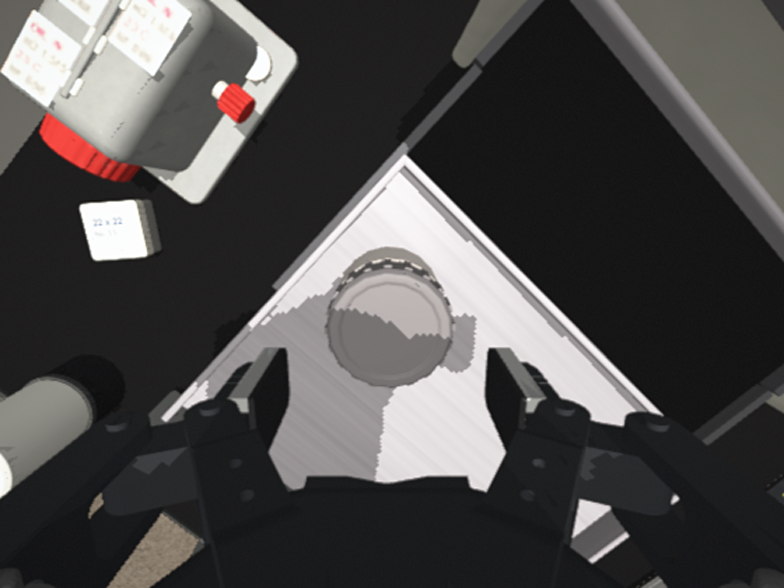

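```bash
python3 - <<'E'
from h import *
st=dict(position=[554.64,284.10,113.7],eef_rot=[-1.5721,.0001,-.7857])
jars(st,dict(A=(390,328)),'A',z=60)
E
```

```text
A [559.9 288.1  72. ] [[[np.float64(0.04), np.float64(2.15), np.float64(0.26)], -0.0]]
```

>>> {"fn": "move_arm", "kwargs": {"rows": [[[0.03,0.5,0.2],0],[[0.03,1.2,0.2],0],[[0.03,1.8,0.2],0],[[0.03,2.15,0.2],0],[[0.03,2.15,0.2],0],[[0.03,2.15,0.2],0]]}}

```text
clock: 39.35
position: [558.7, 288.3, 60.3]
eef_rot: [-1.571, 0.0, -0.784]
ft_force: [-0.5, 0.3, 0.5]
grip_width: 68.3
```

```bash
python3 - <<'E'
from h import *
st,_=snap('wrist','wrist27',(0,560,0,420),1)
print([list(st[k].round(3)) for k in('position','eef_rot','ft_force')],st['grip_width'])
E
```

```text
[[np.float64(558.698), np.float64(288.341), np.float64(60.314)], [np.float64(-1.571), np.float64(0.0), np.float64(-0.784)], [np.float64(-0.467), np.float64(0.252), np.float64(0.521)]] 68.32015690360812
```

View pics/wrist27.png

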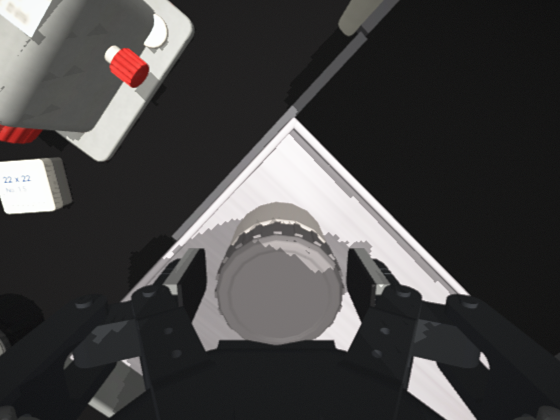

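>>> {"fn": "move_arm", "kwargs": {"rows": [[[0,0,0],0],[[0,0,0],0],[[0,0,0],0],[[0,0,0],0],[[0,0,0],0]], "fingers": 0.9}}

```text
clock: 39.9
position: [559.6, 288.5, 61.5]
eef_rot: [-1.569, -0.001, -0.785]
ft_force: [-0.2, -1.2, 6.3]
grip_width: 53.0
```

>>> {"fn": "move_arm", "kwargs": {"rows": [[[0,-0.3,0],0],[[0,-1,0],0],[[0,-2,0],0],[[0,-3,0],0],[[0,-4,0],0],[[0,-4,0],0],[[0,-4,0],0],[[0,-4,0],0]]}}

```text
clock: 40.7
position: [557.9, 287.6, 159.4]
eef_rot: [-1.573, 0.0, -0.784]
ft_force: [-0.7, 0.2, -4.0]
grip_width: 53.1
```

```bash
python3 - <<'E'
from h import *
print(force(10)); st=status.state();print(st['position'],st['grip_width'])
print('tote');
for r in rows([(530,200,190,-45),(480,80,200,-30),(445,-30,200,-15),(412,-150,190,-3)],st): print(r)
E
```

```text
(array([-0.06, -0.12, -2.93]), array([0.6 , 0.52, 0.67]))
[558.77208416 288.23442585 160.39113688] 52.92247022641094
tote
[[np.float64(1.68), np.float64(-1.18), np.float64(-3.31)], 0.1]
[[np.float64(3.65), np.float64(-1.58), np.float64(-8.12)], -14.9]
[[np.float64(5.77), np.float64(-1.58), np.float64(-12.22)], -29.9]
[[np.float64(8.23), np.float64(-1.18), np.float64(-16.55)], -41.9]
```

>>> {"fn": "move_arm", "kwargs": {"rows": [[[0.8,-0.5,-1.6],0],[[1.68,-1.2,-3.3],0],[[2.3,-1.4,-4.9],-4],[[2.9,-1.5,-6.5],-9],[[3.65,-1.6,-8.1],-14],[[4.4,-1.6,-9.7],-19],[[5.2,-1.6,-11.2],-25],[[6,-1.5,-12.7],-31],[[6.9,-1.4,-14.2],-37],[[7.7,-1.3,-15.6],-42],[[8.23,-1.2,-16.55],-42],[[8.23,-1.2,-16.55],-42]]}}

```text
clock: 42.4
position: [410.5, -154.2, 190.3]
eef_rot: [-1.573, 0.001, -0.058]
ft_force: [0.3, 1.7, -3.3]
grip_width: 52.9
```

>>> {"fn": "move_arm", "kwargs": {"rows": [[[0,0,0],0],[[0,0,0],0]]}}

```text
clock: 42.6
position: [412.7, -148.9, 190.8]
eef_rot: [-1.57, -0.001, -0.05]
ft_force: [0.2, 0.9, -2.6]
grip_width: 52.9
```

```bash
python3 - <<'E'
from h import *
st,_=snap('wrist','wrist28',(0,560,0,420),1.4)
print([list(st[k].round(3)) for k in('position','eef_rot','ft_force')],st['grip_width'])
E
```

```text
[[np.float64(412.68), np.float64(-148.867), np.float64(190.793)], [np.float64(-1.57), np.float64(-0.001), np.float64(-0.05)], [np.float64(0.21), np.float64(0.86), np.float64(-2.599)]] 52.88246968456412
```

View pics/wrist28.png

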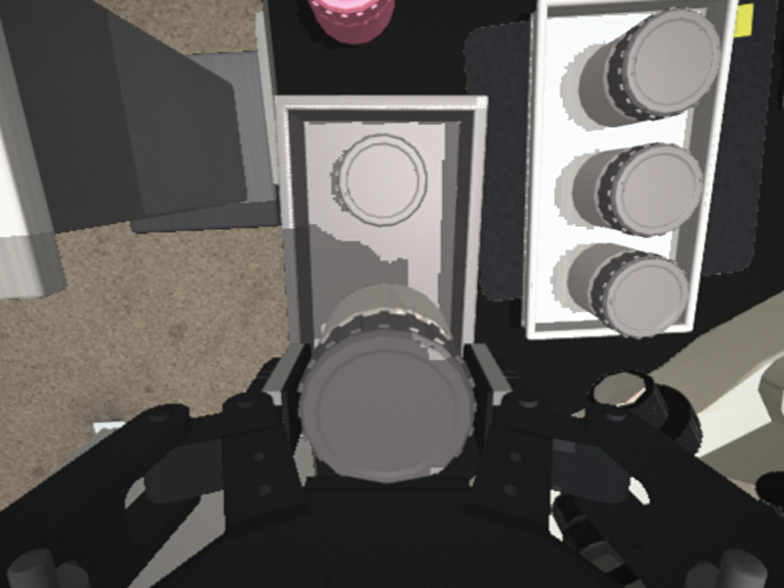

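>>> {"fn": "move_arm", "kwargs": {"rows": [[[-0.15,0.8,-0.24],0],[[-0.15,2.2,-0.24],0],[[-0.15,3.6,-0.24],0],[[-0.15,4.7,-0.24],0],[[-0.15,5.3,-0.24],0],[[-0.15,5.4,-0.24],0],[[-0.15,5.4,-0.24],0]]}}

```text
clock: 43.35
position: [408.6, -154.9, 55.7]
eef_rot: [-1.57, -0.0, -0.05]
ft_force: [0.8, -0.2, -3.0]
grip_width: 53.1
```

>>> {"fn": "move_arm", "kwargs": {"rows": [[[0,0.06,0],0],[[0,0.12,0],0],[[0,0.12,0],0]]}}

```text
clock: 43.65
position: [408.4, -155.9, 53.0]
eef_rot: [-1.571, -0.001, -0.052]
ft_force: [0.1, 0.5, -3.4]
grip_width: 53.3
```

>>> {"fn": "move_arm", "kwargs": {"rows": [[[0,0.05,0],0],[[0,0.08,0],0],[[0,0.08,0],0]]}}

```text
clock: 43.95
position: [408.4, -156.0, 51.4]
eef_rot: [-1.572, -0.001, -0.052]
ft_force: [-3.3, 1.2, 11.7]
grip_width: 52.9
```

Contact; release, rise, look.

>>> {"fn": "move_arm", "kwargs": {"rows": [[[0,-0.02,0],0],[[0,-0.02,0],0],[[0,-0.02,0],0],[[0,-0.5,0],0],[[0,-2,0],0],[[0,-4,0],0],[[0,-5.4,0],0],[[0,-5.4,0],0]], "fingers": -0.5}}

```text
clock: 44.75
position: [410.9, -156.6, 190.4]
eef_rot: [-1.574, -0.008, -0.052]
ft_force: [-0.0, -0.1, 0.3]
grip_width: 64.1
```

```bash
python3 - <<'E'
from h import *
st,_=snap('wrist','wrist29',(0,560,0,420),1.4)
print([list(st[k].round(3)) for k in('position','eef_rot','ft_force')],st['grip_width'])
for r in rows([(440,-70,200,0),(440,40,200,0),(420,130,200,0),(395,205,200,1)],st): print(r)
E
```

```text
[[np.float64(410.94), np.float64(-156.57), np.float64(190.448)], [np.float64(-1.574), np.float64(-0.008), np.float64(-0.052)], [np.float64(-0.036), np.float64(-0.085), np.float64(0.338)]] 64.12783246554062
[[np.float64(0.98), np.float64(-0.38), np.float64(3.52)], -3.0]
[[np.float64(0.76), np.float64(-0.38), np.float64(7.91)], -3.0]
[[np.float64(-0.23), np.float64(-0.38), np.float64(11.47)], -3.0]
[[np.float64(-1.38), np.float64(-0.38), np.float64(14.41)], -4.0]
```

View pics/wrist29.png

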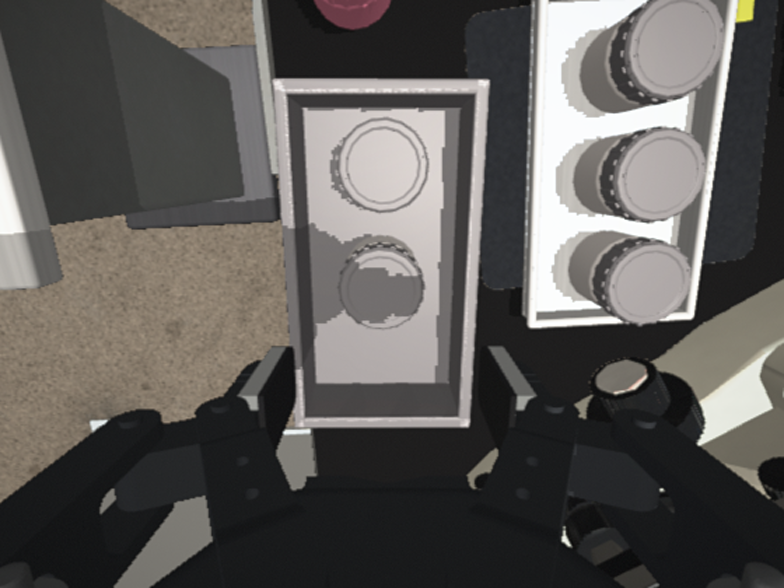

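>>> {"fn": "move_arm", "kwargs": {"rows": [[[0.5,-0.4,1.5],-3],[[1,-0.4,3.3],-3],[[1,-0.4,5.1],-3],[[0.9,-0.4,6.8],-3],[[0.7,-0.4,8.5],-3],[[0.1,-0.4,10.2],-3],[[-0.4,-0.4,12],-4],[[-0.9,-0.4,13.3],-4],[[-1.4,0,14.4],-4],[[-1.4,0,14.4],-4],[[-1.4,0,14.4],-4]], "fingers": 0.4}}

```text
clock: 45.9
position: [390.7, 205.4, 184.8]
eef_rot: [-1.572, 0.002, 0.02]
ft_force: [1.7, 0.7, 0.2]
grip_width: 26.0
```

```bash
python3 - <<'E'
from h import *
st,_=snap('wrist','wrist30',(0,560,0,420),1.4)
print([list(st[k].round(3)) for k in('position','eef_rot','ft_force')],st['grip_width'])
E
```

```text
[[np.float64(390.654), np.float64(205.396), np.float64(184.793)], [np.float64(-1.572), np.float64(0.002), np.float64(0.02)], [np.float64(1.72), np.float64(0.654), np.float64(0.233)]] 26.004840098573343
```

View pics/wrist30.png

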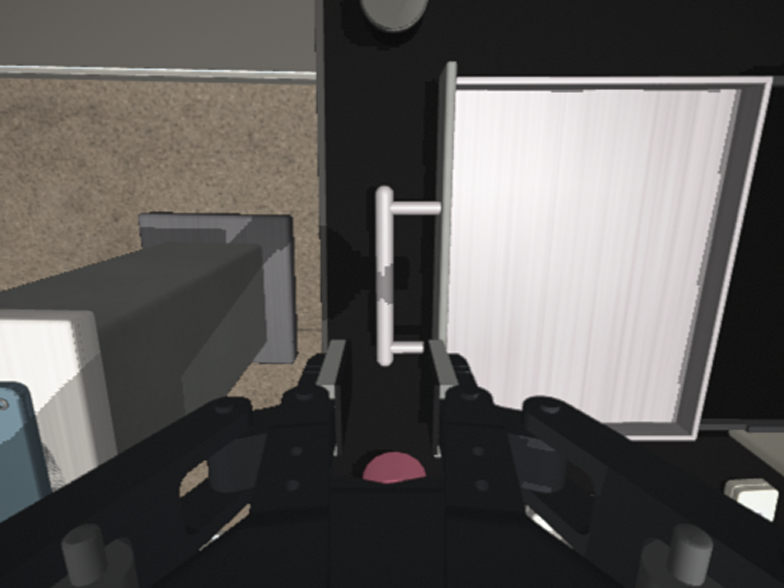

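>>> {"fn": "move_arm", "kwargs": {"rows": [[[-0.06,1,0],0],[[-0.06,2.5,0],0],[[-0.06,4,0],0],[[-0.06,5,0],0],[[-0.06,5.7,0],0],[[-0.06,5.85,0],0],[[-0.06,5.85,0],0]]}}

```text
clock: 46.65
position: [390.3, 204.5, 39.1]
eef_rot: [-1.572, 0.001, 0.017]
ft_force: [0.1, -0.4, 0.1]
grip_width: 25.7
```

>>> {"fn": "move_arm", "kwargs": {"rows": [[[0,0,0],0],[[0,0,0],0],[[0,0,0],0],[[0,0,0],0],[[0,0,0],0]], "fingers": 1, "grip_force": 60}}

```text
clock: 47.15
position: [390.6, 205.2, 40.1]
eef_rot: [-1.571, -0.001, 0.018]
ft_force: [-1.6, -1.7, 7.7]
grip_width: 8.7
```

>>> {"fn": "move_arm", "kwargs": {"rows": [[[0.2,0,0],0],[[0.7,0,0],0],[[1.3,0,0],0],[[1.9,0,0],0],[[2.5,0,0],0],[[3.1,0,0],0],[[3.7,0,0],0],[[4.3,0,0],0],[[4.9,0,0],0],[[5.5,0,0],0],[[5.9,0,0],0],[[6.0,0,0],0]]}}

```text
clock: 48.35
position: [541.5, 208.7, 40.2]
eef_rot: [-1.57, -0.002, 0.018]
ft_force: [-3.2, -1.6, 8.7]
grip_width: 8.8
```

>>> {"fn": "move_arm", "kwargs": {"rows": [[[0.2,0,0],0],[[0.4,0,0],0],[[0.6,0,0],0],[[0.75,0,0],0],[[0.75,0,0],0]]}}

```text
clock: 48.85
position: [558.5, 209.0, 40.2]
eef_rot: [-1.571, 0.0, 0.019]
ft_force: [-3.5, -1.1, 9.0]
grip_width: 8.7
```

>>> {"fn": "move_arm", "kwargs": {"rows": [[[0.1,0,0],0],[[0.2,0,0],0],[[0.2,0,0],0]]}}

```text
clock: 49.15
position: [558.7, 209.1, 40.0]
eef_rot: [-1.574, 0.008, 0.02]
ft_force: [-17.3, -3.8, 22.5]
grip_width: 9.0
```

>>> {"fn": "move_arm", "kwargs": {"rows": [[[-0.1,0,0],0],[[-0.12,0,0],0]]}}

```text
clock: 49.35
position: [558.6, 209.0, 40.2]
eef_rot: [-1.572, 0.003, 0.019]
ft_force: [-6.9, -1.1, 12.6]
grip_width: 8.6
```

>>> {"fn": "move_arm", "kwargs": {"rows": [[[-0.03,0,0],0],[[-0.03,0,0],0],[[-0.03,0,0],0],[[-0.03,0,0],0]], "fingers": 0.45}}

```text
clock: 49.75
position: [560.3, 208.5, 39.2]
eef_rot: [-1.571, -0.0, 0.018]
ft_force: [-1.0, 0.5, -0.2]
grip_width: 23.8
```

>>> {"fn": "move_arm", "kwargs": {"rows": [[[-0.05,-0.4,0],0],[[-0.05,-1.5,0],0],[[-0.05,-3,0],0],[[-0.5,-5,0],0],[[-2,-6.5,0],0],[[-3.5,-7.2,0],0],[[-3.5,-7.2,0],0],[[-3.5,-7.2,0],0]]}}

```text
clock: 50.55
position: [472.6, 207.0, 220.5]
eef_rot: [-1.571, -0.002, 0.019]
ft_force: [0.3, -0.2, -1.1]
grip_width: 23.3
```

```bash
python3 - <<'E'
from h import *
st,_=snap('wrist','wrist31',(0,560,0,420),1.4)
print([list(st[k].round(4)) for k in('position','eef_rot','ft_force')],st['grip_width'])
snap('side','side9',(130,500,100,300),2.1)
E
```

```text
[[np.float64(472.5728), np.float64(207.0353), np.float64(220.5257)], [np.float64(-1.5712), np.float64(-0.0024), np.float64(0.0191)], [np.float64(0.2705), np.float64(-0.2372), np.float64(-1.0895)]] 23.331708244983837
```

View pics/wrist31.png

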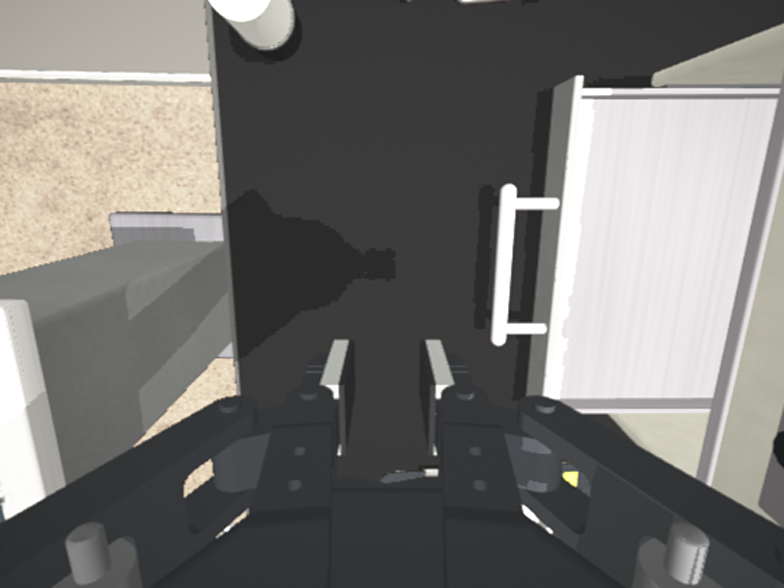

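View pics/side9.png

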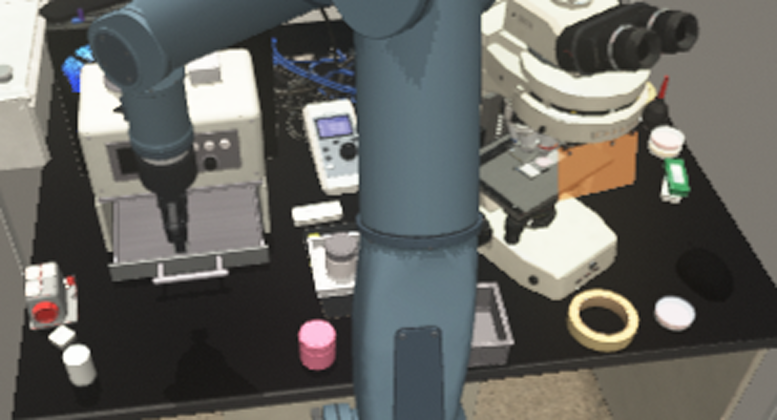

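```bash
python3 - <<'E'
from h import *
st=dict(position=[472.57,207.04,220.53],eef_rot=[-1.5712,-.0024,.0191])
for u,v in [(509,187),(499,343)]: print(px2w('wrist',u/1.4,v/1.4,34,st).round(1))
for r in rows([(450,100,260,0),(460,-40,260,0),(470,-170,260,0)],status.state()): print(r)
E
```

```text
[557.8 267.5  34. ]
[561.1 150.3  34. ]
[[np.float64(-1.01), np.float64(-1.63), np.float64(-4.25)], 1.0]
[[np.float64(-0.7), np.float64(-1.63), np.float64(-9.85)], 1.0]
[[np.float64(-0.39), np.float64(-1.63), np.float64(-15.06)], 1.0]
```

>>> {"fn": "move_arm", "kwargs": {"rows": [[[-0.3,-0.5,-1.5],0],[[-0.6,-1,-3],0],[[-0.8,-1.6,-4.7],0],[[-0.7,-1.6,-6.5],0],[[-0.6,-1.6,-8.3],0],[[-0.5,-1.6,-10.1],0],[[-0.4,-1.6,-11.9],0],[[-0.3,-1.6,-13.7],0],[[-0.2,-1.6,-15],0],[[-0.2,-1.6,-15],0],[[-0.2,-1.6,-15],0]]}}

```text
clock: 51.75
position: [474.6, -168.6, 258.5]
eef_rot: [-1.569, 0.001, 0.016]
ft_force: [0.1, 0.8, -0.3]
grip_width: 23.2
```

```bash
python3 - <<'E'
from h import *
st,_=snap('wrist','wrist32',(0,560,0,420),1.4)
print([list(st[k].round(4)) for k in('position','eef_rot','ft_force')],st['grip_width'])
snap('side','side10',(130,500,100,300),2.1)
E
```

```text
[[np.float64(474.6183), np.float64(-168.6268), np.float64(258.4724)], [np.float64(-1.5694), np.float64(0.001), np.float64(0.0161)], [np.float64(0.1245), np.float64(0.7533), np.float64(-0.3036)]] 23.208349648728476
```

View pics/wrist32.png

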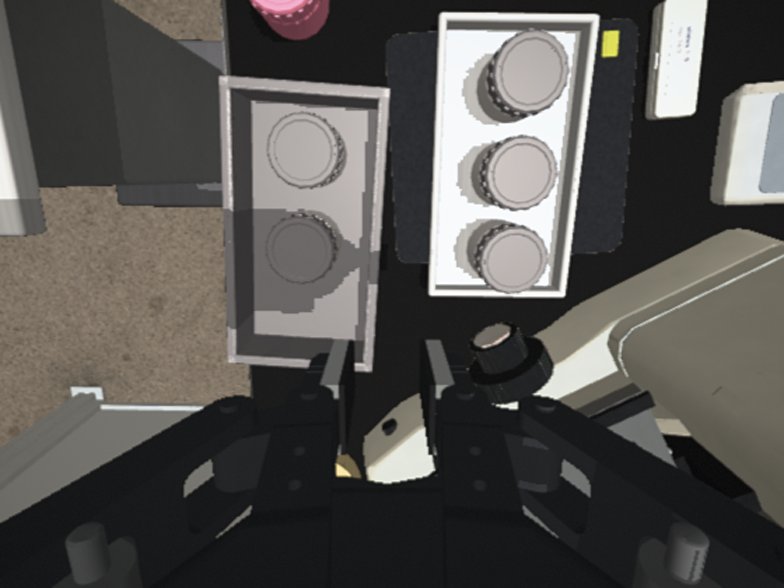

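View pics/side10.png

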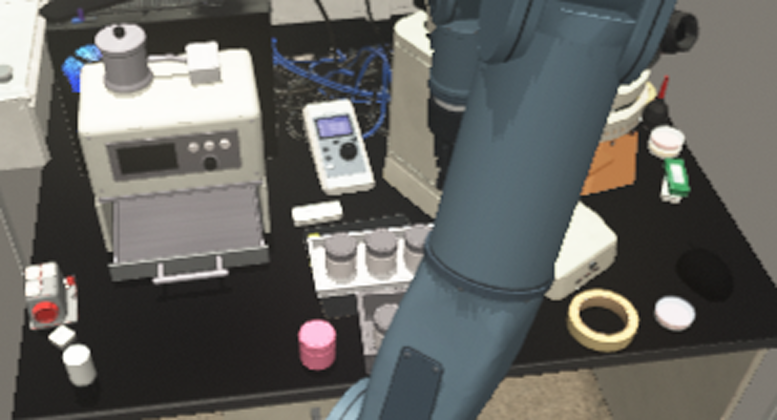

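```bash
python3 - <<'E'
from station import arm
print(arm.close_job())
E
```

```text
the job is handed in; nothing more can be done
None
```

The job is done and handed in at about 52 s, well inside the 210 s limit. I pulled the catch tray out to its stop, weighed and sorted the five jars it held, and pushed it home again.

- **Sorting:** two jars weighed about 3.1 N and 2.9 N (full) and stand upright in the grey tote. Three weighed about 0.7 to 0.9 N (underfilled) and stand upright in the rework tray. The force reading was noisy, about ±0.5 N, but the two groups are clearly apart.
- **Catch tray:** it is empty and pressed against its inner stop. Handle travel between the two stops was about 170 mm, from x ≈ 388 to 558.6 mm, and the last picture puts the handle at x ≈ 559 mm. The front panel still sticks out about 80 mm past the housing face. I took that as the design, because the travel matches the stated 170 mm.
- **Other things:** in the last pictures all five jars stand in their boxes, and the pink look-alike and the other things on the desk look where they were. I saw no jar knocked aside. The robot was touching nothing at the end.

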